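Wind the cylinder carriage to the pointer and lock the crank

TASK

Use the hand crank of the green positioning slide to wind its carriage along until the white line on the carriage is opposite the red pointer; this takes about one to one and a half full turns clockwise, and the crank may be held by its lock, which you cannot see, so try it and pull the orange lock knob fully out if the crank will not turn. Then push the orange lock knob fully home so that the crank is locked there. Do not push the carriage itself by hand, and leave the loupe where it stands.

Things in the scene. Friction and masses are not known exactly. Their poses are not given: they have to be found in the camera images.
- slide_unit: positioning slide, fixed on the table: foot plate 150 x 475 x 12 mm (y -205 to 270), green gearbox 118 x 118 mm, top at 74 mm. Origin on the table under the crank's axis, the middle of the gearbox; x across the slide (away from the robot at yaw 0), y along it, z up. Bed and carriage on the +y side (y 60 to 267 mm, all below 85 mm), orange lock knob on the -y side
- crank_axis (a point): point on the vertical axis of the crank at the height of the middle of its grip (133 mm above the table)
- crank_grip (a point): middle of the crank's upright black grip, 55 mm from the axis, fixed on the steel arm (does not spin): flat sided, 14 mm thick in its direction of travel, 26 mm along the arm, from 108 (top of the arm) to 158 mm above the table. Its x points to the crank axis, z up. About 1.5 N here turns the crank when it is not locked
- crank (a joint): crank angle in rad, growing clockwise seen from above, 0 to 16; a full turn moves the carriage 36 mm along +y of slide_unit. It stays where it is left. If locked it gives only about 0.2 rad to and fro. The 12 lock teeth stand 30 degrees apart; the bolt turns the crank by up to 15 degrees as it falls between them
- carriage: dark steel carriage plate 88 x 70 x 16 mm with a brass lock cylinder in its nest; moved only by the crank
- carriage_line (a point): end, nearest the pointer, of the 3 mm wide white line on top of the carriage, 52 mm above the table
- pointer: clamp with a red pointer 8 mm wide, fixed on the graduated rail along the bed; its axes are parallel to slide_unit's, its y = 0 is the middle line of the red pointer. The line is opposite the pointer when carriage_line has y = 0 in this frame
- lock_grip (a point): middle of the upright orange lock knob's grip (79 mm above the table): 14 mm thick along x of slide_unit, 22 mm along y, its top 101 mm above the table; the steel bar it stands on has its top at 51 mm
- lock_knob (a joint): travel in m: 0 fully home (towards the gearbox, +y of slide_unit), 0.024 fully out (-y); about 5 N, stays where left. The bolt inside follows with 12 mm of lost motion: fully out always frees the crank, fully home always locks it; at the start the knob is midway and the bolt may be in or out. If it stops on a tooth, about 5 mm short of home, turn the crank a few degrees and push again
- loupe: black eye loupe 40 x 40 x 38 mm standing loose on the table; bystander, origin under its middle

How it is judged (in metres and radians):
At the end, for the whole second after the job is handed in: The carriage's white line is within 4 mm of the middle of the red pointer (within the pointer's width), the lock knob is within 3 mm of fully home, and the crank is at rest (y of carriage_line in the frame of pointer between -0.004 and 0.004 m and value of joint lock_knob below 0.003 m and velocity of joint crank between -0.05 and 0.05 rad/s); the robot touches nothing.
It fails at once if the carriage is pushed by hand instead of by its crank (contact force between any of the fingers, the arm and carriage above 2 N).
It fails at once if the loupe is shifted by more than 30 mm (distance of loupe from where it was at the start of the episode above 0.03 m).
It also fails if it takes over 72 s, if anything falls off the work surface, if the arm or the gripper's body presses on something with over 40 N, if the wrist force passes 120 N, or if a joint passes its speed limit or range.

ROBOT

A 6-joint arm with a two-finger parallel gripper is mounted at the origin on a cart in front of the work surface, level with it; the furniture and walls round the work are solid. World frame = base frame: x ahead of the robot, y to its left, z up, the work surface at z = 0. Lengths are in mm, angles in rad, forces in N, time in s.
With the tool pointing down it reaches from about 250 to 725 mm from the base axis. Payload 9.7 kg.
Tool frame: the origin (TCP) lies on the centre line of the jaws, within the pads' length; the fingertips stand 11 mm ahead of it and the grasp point (between the pads) lies 8 mm behind it; z points along the fingers, y is the direction in which the jaws open and shut (so a half turn about z gives the same grasp; the last joint's range is limited). The gripper opens to 85 mm and grips with 20 to 120 N. Pads are 22 mm wide; open, the fingers measure 114 mm over their backs; the gripper's body (76 mm by 85 mm) begins 54 mm behind the grasp point. The pads swing forward as they close: fully open they stand 13 mm farther back than shut.
Start: joints at [-1.256, 0.087, 0.176, 1.66, 0, 1.571], TCP at [170.292, -522.97, 205.484] pointing down, gripper open.
Joint ranges: [-3.13, 3.13], [-0.85, 1.81], [-1.15, 1.24], [-2.2, 2.28], [-1.44, 1.52], [-3.14, 3.14]. Speed limits (rad/s): [2.22, 2.22, 2.57, 3.14, 3.14, 3.14].

INTERFACE

Orientations are given as a 3x3 rotation matrix whose columns are the frame's x, y, z axes.
In Python, from cell import env, imaging gives the robot as it stands.
- The arm moves only by the tool play_rows, never from a script. Its argument "deltas" is a list of rows, each a list of 3 entries, a list of its own where there are three numbers: the finger opening in mm, from 0 to 85.4, then the shift along the tool's x, y, z in mm, then the turn about the tool's z in degrees. A call has 1 to 5 rows; each row is the pose to reach, as a shift and turn from the pose commanded when the call began, along the tool's axes at that moment; what a row does not reach only later rows make up. A row lasts 1/12 s, in which the tool goes at most 41.7 mm and 7.16 degrees, less where a joint would pass 70% of its speed; a pose out of reach is approached as far as the arm can. A call with a gripper value outside its range is refused whole. The fingers move at their own pace and stop on an object; the grip force is fixed at half the most. Time passes only in rows, so rows that repeat a pose let the fingers close. It gives the time, the measured TCP pose, the force and the opening at its end, in the units of the state.
- env.sense(): the state, without advancing time (a new reading comes with each control period).
- imaging.camera(name): name is "scene" or "top" or "wrist"; returns the picture (400x640x3 uint8, red, green, blue); there is no depth.
- imaging.camera_model(name): a dict with "fov_y" (degrees; the focal length in pixels is half the picture's height over the tangent of half this angle, whatever the lens; pixels are square), "cx", "cy" (the principal point, pixels), "pose" (4x4, takes a point from camera to world coordinates). Camera axes: x right, y down, z forward; pixel columns grow to the right and rows downward; lengths in mm; the calibration is good to about 2 mm. A picture is of the moment at which its call begins: read the wrist's pose just before it. camera_model takes no time and is no camera call; for the wrist camera it gives the pose at the moment of the call.
- env.close_job(): hands the job in, once; it reports no verdict.
The state is a dict: "t": time; "joint_positions": joint angles; "dq": joint speeds; "tau": joint torques, N m; "tcp_pos": TCP position; "orientation": TCP orientation; "wrist_force": force on the tool from outside, world axes, zero at the start; "torque": the same for the moment, N m; "width": finger opening in mm.
Only numpy, scipy, OpenCV 4.12 (cv2) and the standard library are available. Lean on these libraries where they do the work, as an engineer would, in place of code of your own. Each camera call takes 0.05 s, during which the arm holds its last target.

## Working session

There is one attempt and no reset: what is moved stays moved. The work goes in short steps, Python scripts to look and compute and a tool call to move; the robot and the scene stay as the last step left them, time stands still between calls to the robot, and variables do not carry over. Pictures are saved under pics/ and viewed, and the job is handed in when it is done.

Besides the shell and the picture viewer there is one more tool, called after ">>>" as a command line: name --argument value ..., lists and objects as JSON in quotes. play_rows: Moves the arm, as the interface text tells. Its arguments: {"type":"object","properties":{"deltas":{"type":"array"}},"required":["deltas"]}

```bash
ls; mkdir -p pics; python3 - <<'E'
from cell import env, imaging
import cv2
s=env.sense(); print({k:(v if not hasattr(v,'round') else v) for k,v in s.items()})
for n in ["scene","top"]:
    im=imaging.camera(n); cv2.imwrite(f"pics/{n}0.png",im[:,:,::-1]); print(imaging.camera_model(n))
E
```

```text
pics
{'t': 0.0, 'joint_positions': array([-1.25600375e+00,  8.74823279e-02,  1.75118388e-01,  1.65977610e+00,
       -1.83212370e-06,  1.57084369e+00]), 'dq': array([ 1.76479314e-03,  5.30782082e-05,  2.43824325e-05,  1.59119466e-03,
       -5.14299449e-04, -7.72366735e-04]), 'tau': array([-8.41813307e-04, -5.20382988e+01,  4.64809513e+01,  1.60295691e-02,
       -3.11749474e-06, -1.84142834e-06]), 'tcp_pos': array([ 170.21028367, -522.7285694 ,  204.76276726]), 'orientation': array([[ 9.50875286e-01,  3.09573926e-01, -4.17780709e-04],
       [ 3.09574208e-01, -9.50874428e-01,  1.27711409e-03],
       [-1.89577060e-06, -1.34371036e-03, -9.99999097e-01]]), 'wrist_force': array([ 0.6382053 , -0.34510891, -0.29043   ]), 'torque': array([ 0.01119508,  0.02350106, -0.02853938]), 'width': 85.36448161717799}
{'fov_y': 50.63446677062629, 'cx': 323.75643788169197, 'cy': 207.29288248847877, 'pose': array([[-8.59728013e-01, -2.28367413e-01,  4.56854538e-01,
         1.19471076e+02],
       [-5.10317045e-01,  3.47161362e-01, -7.86800802e-01,
         6.47723464e+02],
       [ 2.10774201e-02, -9.09575348e-01, -4.15004131e-01,
         4.67859618e+02],
       [ 0.00000000e+00,  0.00000000e+00,  0.00000000e+00,
         1.00000000e+00]])}
{'fov_y': 45.80346288468257, 'cx': 328.78321815565954, 'cy': 202.7986141877081, 'pose': array([[-1.34343635e-01, -9.70239789e-01,  2.01461014e-01,
         3.59479022e+02],
       [-9.90923564e-01,  1.30568114e-01, -3.19758853e-02,
         1.14886318e+01],
       [ 4.71989147e-03, -2.03928223e-01, -9.78974465e-01,
         9.34513371e+02],
       [ 0.00000000e+00,  0.00000000e+00,  0.00000000e+00,
         1.00000000e+00]])}
```

View pics/scene0.png

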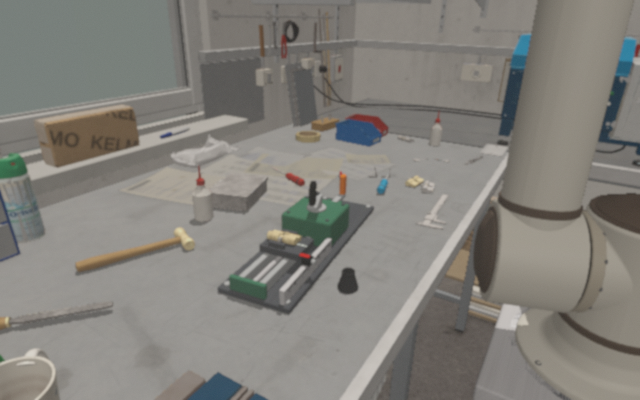

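View pics/top0.png

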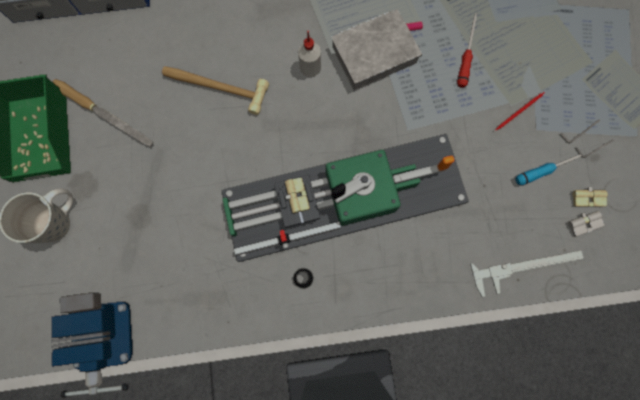

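The top view shows the slide in the middle: gearbox at about (362,186), grip at (339,190), orange knob at (446,162), red pointer at (283,237) and loupe at (303,278). I'll zoom in.

```bash
cat > h.py <<'E'
from cell import env, imaging
import cv2, numpy as np
def ray(m,u,v,z,H=400):
    f=H/2/np.tan(np.radians(m['fov_y']/2)); P=np.array(m['pose'])
    d=P[:3,:3]@np.array([(u-m['cx'])/f,(v-m['cy'])/f,1]); o=P[:3,3]
    return o+d*(z-o[2])/d[2]
def proj(m,p):
    f=200/np.tan(np.radians(m['fov_y']/2)); P=np.array(m['pose'])
    c=P[:3,:3].T@(np.array(p,float)-P[:3,3]); return np.array([m['cx']+f*c[0]/c[2],m['cy']+f*c[1]/c[2]])
def crop(im,x0,x1,y0,y1,k,name):
    cv2.imwrite(name,cv2.resize(im[y0:y1,x0:x1,::-1],None,fx=k,fy=k,interpolation=cv2.INTER_CUBIC))
E
python3 - <<'E'
from h import *
im=cv2.imread('pics/top0.png')[:,:,::-1]; crop(im,215,475,125,295,3,'pics/topc.png')
im=cv2.imread('pics/scene0.png')[:,:,::-1]; crop(im,215,395,165,310,4,'pics/scc.png')
E
```

```text
(no output)
```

View pics/topc.png

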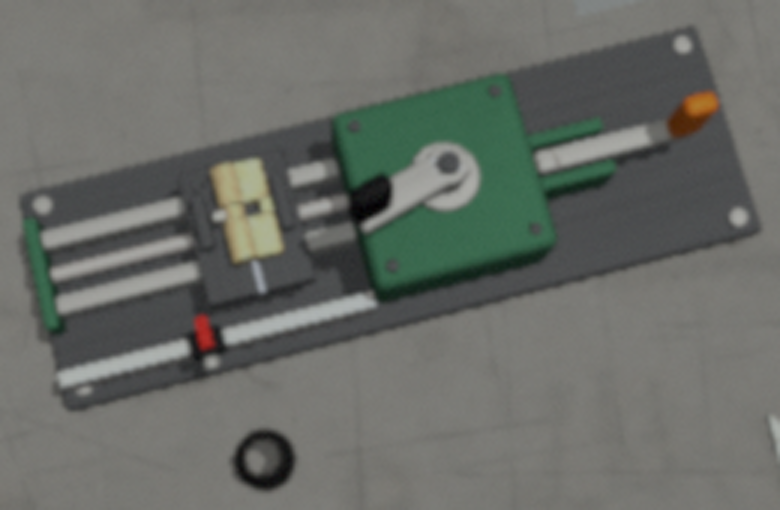

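View pics/scc.png

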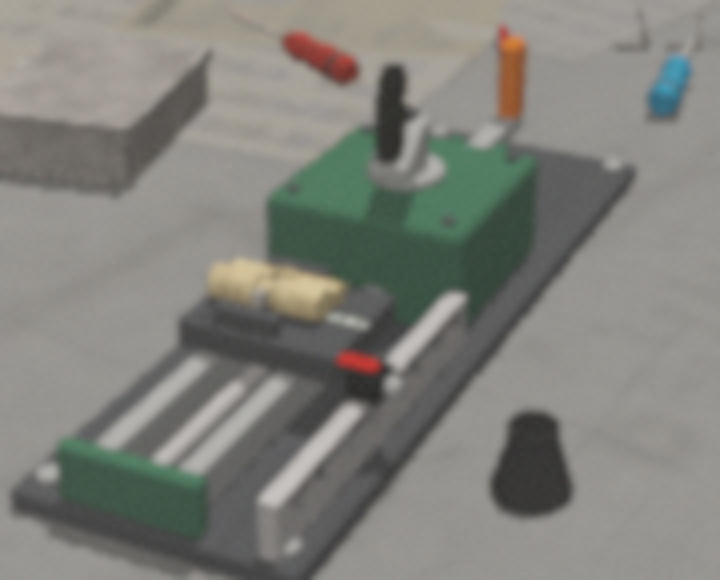

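```bash
python3 - <<'E'
from h import *
m=imaging.camera_model('top'); T=lambda a,b,z: ray(m,215+a/3-.33,125+b/3-.33,z)[:2]
c=[T(*p,12) for p in [(22,193),(695,27),(760,232),(70,408)]]; print('plate',np.round(c,1))
# corners in slide: TL (x75,y270) TR(75,-205) BR(-75,-205) BL(-75,270)
loc=np.array([[75,270],[75,-205],[-75,-205],[-75,270]],float); W=np.array(c)
g=[T(*p,74) for p in [(336,112),(508,76),(553,243),(382,296)]]; print('gear',np.round(g,1))
loc2=np.array([[59,59],[59,-59],[-59,-59],[-59,59]],float)
for L,Q in [(loc,W),(loc2,np.array(g)),(np.r_[loc,loc2],np.r_[W,g])]:
    mu,nu=L.mean(0),Q.mean(0);H=((L-mu).T@(Q-nu));th=np.arctan2(H[0,1]-H[1,0],H[0,0]+H[1,1])
    R=np.array([[np.cos(th),-np.sin(th)],[np.sin(th),np.cos(th)]]);t=nu-R@mu
    print('yaw',np.degrees(th),'org',t,'res',np.round((R@L.T).T+t-Q,1).tolist())
inv=lambda p:R.T@(p-t)
for n,a,b,z in [('hub',448,162,108),('griptop',376,190,158),('grip top2',368,200,108),('knobtop',703,101,101),('knobmid',692,115,79),('line end',263,292,52),('line st',256,263,52),('pointer tip',203,317,56),('pointer bk',209,348,56),('loupe',264,460,38)]:
    p=T(a,b,z); print(n,p.round(1),'local',inv(p).round(1))
np.save('slide.npy',[np.degrees(th),*t])
E
```

```text
plate [[ 605.7  189.3]
 [ 660.9 -277.6]
 [ 513.9 -294. ]
 [ 459.2  171.2]]
gear [[ 615.2  -23.2]
 [ 624.2 -134.5]
 [ 513.8 -145. ]
 [ 495.1  -35.5]]
yaw 6.719576958910974 org [563.74423343 -85.04937325] res [[0.9, 2.6], [1.3, -2.3], [-0.7, -3.4], [-1.5, 3.1]]
yaw 6.398803054980681 org [562.05131841 -84.57448875] res [[-1.1, 3.9], [3.1, -2.1], [-3.8, -4.8], [1.8, 3.0]]
yaw 6.666103832753704 org [562.88271344 -84.81369853] res [[0.3, 2.8], [0.3, -2.1], [-1.7, -3.2], [-2.2, 3.4], [-0.5, 3.9], [4.1, -2.1], [-2.7, -5.2], [2.4, 2.5]]
hub [565.1 -84.4] local [2.3 0.1]
griptop [542.  -36.1] local [-15.1  50.9]
grip top2 [548.3 -33.5] local [-8.5 52.6]
knobtop [ 584.2 -245.8] local [   2.5 -162.3]
knobmid [ 582.1 -244. ] local [   0.6 -160.4]
line end [511.1  37.1] local [-37.3 127.1]
line st [530.1  39.2] local [-18.2 127. ]
pointer tip [499.7  76. ] local [-44.1 167.1]
pointer bk [479.9  74.6] local [-63.9 167.9]
loupe [408.  50.] local [-138.2  151.9]
```

The plate and gearbox fits agree: origin about (563, -85), yaw about 6.7°. The line is about 40 mm short of the pointer, which is about 400° clockwise. Next I'll write a move planner.

```bash
cat >> h.py <<'E'
def yaw(s=None):
    R=(s or env.sense())['orientation']; return np.degrees(np.arctan2(R[1,0],R[0,0]))
def plan(x,y,z,yw=None):
    s=env.sense(); R=np.array(s['orientation']); d=R.T@(np.array([x,y,z])-s['tcp_pos'])
    t=0 if yw is None else -((yw-yaw(s)+180)%360-180)
    print('shift',d.round(1),'dist',np.linalg.norm(d).round(0),'turn',round(t,1),'| yaw',yaw(s).round(1),'q6',np.degrees(s['joint_positions'][5]).round(1),'tcp',s['tcp_pos'].round(1),'F',s['wrist_force'].round(1),'w',round(s['width'],1),'t',round(s['t'],2))
A=np.array([563.3,-84.9]); SY=6.7
def loc(lx,ly):
    c,s=np.cos(np.radians(SY)),np.sin(np.radians(SY)); return A+np.array([c*lx-s*ly,s*lx+c*ly])
E
python3 -c "
from h import *
plan(544,-34,215,-69)"
```

```text
shift [ 506.8 -349.    -9.7] dist 615.0 turn 87.0 | yaw 18.0 q6 90.0 tcp [ 170.2 -522.8  204.9] F [-0.7 -0.3  0.5] w 85.6 t 0.1
```

>>> play_rows --deltas '[[85,[25,-25,-10],7],[85,[50,-50,-10],14]]'

```text
t: 0.27
tcp_pos: [202.1, -459.9, 215.4]
orientation: [[0.998, 0.063, -0.0], [0.063, -0.998, 0.001], [-0.0, -0.001, -1.0]]
wrist_force: [0.8, -0.4, 1.7]
width: 85.1
```

```bash
python3 -c "
from h import *
plan(544,-34,215,-69); print(np.degrees(env.sense()['joint_positions']))"
```

```text
shift [ 368.1 -403.5    0.6] dist 546.0 turn 72.6 | yaw 3.6 q6 110.1 tcp [ 202.1 -459.9  215.4] F [ 0.8 -0.4  1.7] w 85.1 t 0.27
[-6.62774521e+01 -1.28035294e+00  4.76104630e+00  9.60897607e+01
  1.21832951e-03  1.10107685e+02]
```

>>> play_rows --deltas '[[85,[25,-27,0],-7],[85,[50,-54,0],-14],[85,[75,-81,0],-21],[85,[100,-108,0],-28],[85,[125,-135,0],-35]]'

```text
t: 0.68
tcp_pos: [318.1, -314.9, 215.3]
orientation: [[0.773, 0.634, -0.0], [0.634, -0.773, 0.0], [-0.0, -0.0, -1.0]]
wrist_force: [0.4, -0.5, -0.2]
width: 84.8
```

```bash
python3 -c "
from h import *
plan(544,-34,215,110.7)"
```

```text
shift [ 3.528e+02 -7.390e+01  3.000e-01] dist 360.0 turn -71.3 | yaw 39.4 q6 95.9 tcp [ 318.1 -314.9  215.3] F [ 0.4 -0.5 -0.2] w 84.8 t 0.68
```

>>> play_rows --deltas '[[85,[35,-7,0],-7],[85,[70,-14,0],-14],[85,[105,-21,0],-21],[85,[140,-28,0],-28],[85,[175,-35,0],-35]]'

```text
t: 1.1
tcp_pos: [432.1, -177.4, 215.3]
orientation: [[0.269, 0.963, -0.0], [0.963, -0.269, 0.0], [-0.0, -0.0, -1.0]]
wrist_force: [0.7, -0.1, 0.2]
width: 84.9
```

```bash
python3 -c "
from h import *
plan(544,-34,215,110.7)"
```

```text
shift [168.2  69.1   0.3] dist 182.0 turn -36.3 | yaw 74.4 q6 83.3 tcp [ 432.1 -177.4  215.3] F [ 0.7 -0.1  0.2] w 84.9 t 1.1
```

>>> play_rows --deltas '[[85,[34,14,0],-7],[85,[67,28,0],-14],[85,[101,42,0],-21],[85,[135,55,0],-28],[85,[168,69,0],-35]]'

```text
t: 1.52
tcp_pos: [544.6, -34.7, 215.2]
orientation: [[-0.332, 0.943, -0.001], [0.943, 0.332, 0.0], [0.0, -0.0, -1.0]]
wrist_force: [0.6, -0.4, 0.7]
width: 85.1
```

```bash
python3 -c "
from h import *
plan(544,-34,215,110.7)
m=imaging.camera_model('wrist'); print(m)
im=imaging.camera('wrist'); cv2.imwrite('pics/w1.png',im[:,:,::-1])
plan(544,-34,215,110.7)
for n,p in dict(griptop=(544,-34,158),hub=(*A,108)).items(): print(n,proj(m,p))
"
```

```text
shift [ 0.8 -0.4  0.2] dist 1.0 turn -1.3 | yaw 109.4 q6 67.0 tcp [544.6 -34.7 215.2] F [ 0.6 -0.4  0.7] w 85.1 t 1.52
{'fov_y': 69.61567687375963, 'cx': 315.31675689833264, 'cy': 196.58365943026487, 'pose': array([[ 9.43810568e-01,  3.18082752e-01,  8.96937861e-02,
         5.22739109e+02],
       [ 3.30486851e-01, -9.08195558e-01, -2.56825367e-01,
         3.10232264e+01],
       [-2.32221536e-04,  2.72037113e-01, -9.62286732e-01,
         3.84027566e+02],
       [ 0.00000000e+00,  0.00000000e+00,  0.00000000e+00,
         1.00000000e+00]])}
shift [-1.8 -4.5 -1.1] dist 5.0 turn -0.6 | yaw 110.1 q6 66.7 tcp [547.6 -30.8 213.9] F [-2.8  3.2 -2.5] w 85.4 t 1.57
griptop [313.64683202 201.85771294]
hub [315.35023166 238.0410256 ]
```

View pics/w1.png

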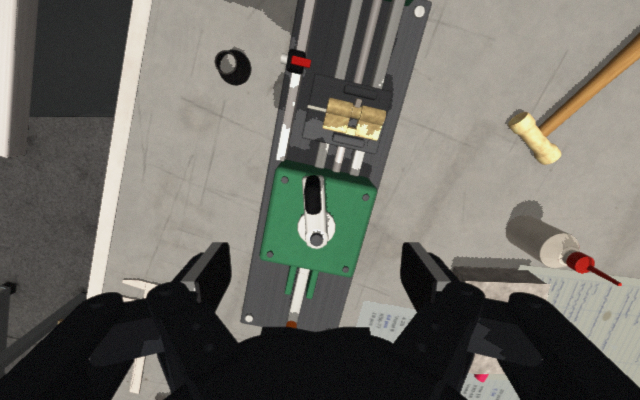

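The wrist view shows the grip at (314,193), the hub at (317,238), the line end at (308,108) and the pointer at (299,62). The arm was still settling, so I'll retake it.

```bash
python3 -c "
from h import *
for i in range(2): imaging.camera('top')
plan(544,-34,215,110.7)
m=imaging.camera_model('wrist'); 
im=imaging.camera('wrist'); cv2.imwrite('pics/w2.png',im[:,:,::-1]);crop(im,240,400,40,290,3,'pics/w2c.png')
import pickle; pickle.dump(m,open('w2.pkl','wb'))
plan(544,-34,215,110.7)
"
```

```text
shift [ 0.8 -0.4 -0.8] dist 1.0 turn -1.5 | yaw 109.2 q6 67.1 tcp [544.6 -34.6 214.2] F [-0.3 -0.2 -0.7] w 85.1 t 1.67
shift [ 1.7  0.6 -0.4] dist 2.0 turn -1.6 | yaw 109.1 q6 67.2 tcp [544.  -35.8 214.6] F [ 0.2 -0.7  0.2] w 85.1 t 1.72
```

View pics/w2c.png

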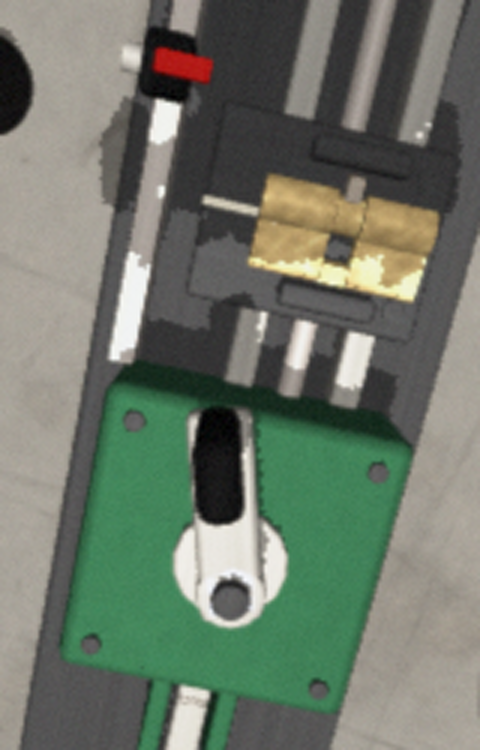

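```bash
python3 - <<'E'
from h import *
import pickle; m=pickle.load(open('w2.pkl','rb'))
Q=lambda a,b,z: ray(m,240+a/3-.33,40+b/3-.33,z)[:2]
s=np.array([Q(*p,74) for p in [(134,420),(378,472),(318,689),(91,645)]]); c=s.mean(0)
d=(s[1]-s[0]+s[2]-s[3]); sy=np.degrees(np.arctan2(d[1],d[0])); d2=s[0]-s[3]+s[1]-s[2]; sy2=np.degrees(np.arctan2(-d2[0],d2[1]))
print('centre',c,'yaw',sy,sy2, 'sides',[np.linalg.norm(s[i]-s[i-1]).round(1) for i in range(4)])
print('nut',Q(231,599,112),'ring',Q(231,566,76))
c0,s0=np.cos(np.radians(sy)),np.sin(np.radians(sy)); R=np.array([[c0,-s0],[s0,c0]])
for n,a,b,z in [('griptop far end',219,522,158),('grip base end',218,407,110),('line end',204,201,52),('ln2',255,211,52),('ptr tip',211,71,56),('ptr bk',156,59,56)]:
    p=Q(a,b,z);print(n,p.round(1),(R.T@(p-c)).round(1))
for a,b in [(197,470),(241,470)]: print('grip side',Q(a,b,140))
E
```

```text
centre [564.24304239 -84.89028259] yaw 6.922155674365945 6.886984021819978 sides [np.float64(92.9), np.float64(92.4), np.float64(92.5), np.float64(92.2)]
nut [564.03505463 -83.70030457] ring [564.96147088 -86.04817125]
griptop far end [546.4 -43.6] [-12.7  43.2]
grip base end [538.3 -22.6] [-18.2  65. ]
line end [511.7  36.9] [-37.5 127.3]
ln2 [530.5  39.8] [-18.5 127.8]
ptr tip [500.2  78.6] [-43.8 170. ]
ptr bk [481.  76.] [-63.3 169.7]
grip side [536.94532537 -36.46330142]
grip side [549.10586751 -32.23433384]
```

```bash
sed -i 's/^A=.*/A=np.array([564.2,-84.9]); SY=6.9/' h.py; python3 -c "
from h import *
plan(543,-34.2,127,112.7)"
```

```text
shift [ 1.8 -0.3 87.6] dist 88.0 turn -3.6 | yaw 109.1 q6 67.2 tcp [544.  -35.8 214.6] F [ 0.2 -0.7  0.2] w 85.1 t 1.72
```

>>> play_rows --deltas '[[85,[1.5,0,22],-3.6],[85,[1.5,0,44],-3.6],[60,[1.5,0,66],-3.6],[45,[1.5,0,87],-3.6],[40,[1.5,0,87],-3.6]]'

```text
t: 2.13
tcp_pos: [540.9, -36.2, 124.5]
orientation: [[-0.382, 0.924, -0.006], [0.924, 0.382, 0.0], [0.002, -0.005, -1.0]]
wrist_force: [-1.1, -0.2, -0.3]
width: 51.2
```

```bash
python3 -c "
from h import *
plan(543,-34.2,127,112.7)
im=imaging.camera('wrist'); cv2.imwrite('pics/w3.png',im[:,:,::-1])
plan(543,-34.2,127,112.7)
"
```

```text
shift [ 1.   2.7 -2.5] dist 4.0 turn -0.2 | yaw 112.5 q6 63.7 tcp [540.9 -36.2 124.5] F [-1.1 -0.2 -0.3] w 51.2 t 2.13
shift [1.3 1.9 0. ] dist 2.0 turn -0.2 | yaw 112.5 q6 63.7 tcp [541.7 -36.1 127. ] F [0.6 0.4 0.6] w 43.2 t 2.18
```

View pics/w3.png

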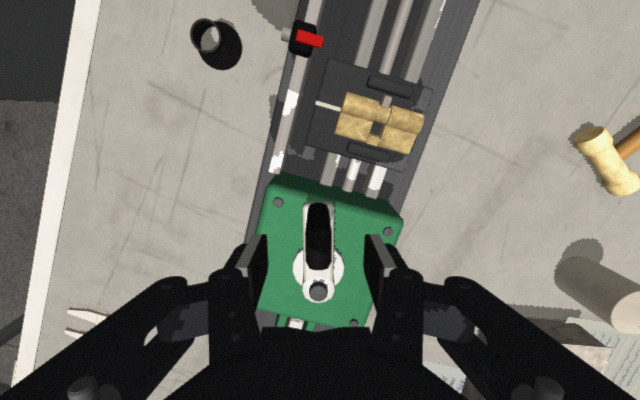

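The jaws (pads at columns 250 and 378) straddle the grip at (318,235). I'll apply a small correction and close.

>>> play_rows --deltas '[[40,[1.2,1.5,0],0],[10,[1.2,1.5,0],0],[10,[1.2,1.5,0],0],[10,[1.2,1.5,0],0],[10,[1.2,1.5,0],0]]'

```text
t: 2.6
tcp_pos: [544.8, -33.7, 130.3]
orientation: [[-0.384, 0.923, 0.002], [0.923, 0.384, -0.0], [-0.001, 0.002, -1.0]]
wrist_force: [-2.3, -0.2, 6.0]
width: 11.3
```

```bash
python3 -c "
from h import *
plan(543,-34.2,127,112.7); print(env.sense()['torque'])
"
```

```text
shift [ 0.2 -1.9  3.3] dist 4.0 turn -0.1 | yaw 112.6 q6 63.9 tcp [544.8 -33.7 130.3] F [-2.3 -0.2  6. ] w 11.3 t 2.6
[-0.18331229  0.53690796 -0.16384223]
```

>>> play_rows --deltas '[[10,[0,0,0],0],[10,[0,0,0],0]]'

```text
t: 2.77
tcp_pos: [544.8, -33.7, 130.3]
orientation: [[-0.384, 0.923, 0.002], [0.923, 0.384, -0.0], [-0.001, 0.002, -1.0]]
wrist_force: [-3.1, -0.8, 6.1]
width: 10.9
```

```bash
python3 -c "
from h import *
plan(543,-34.2,127,112.7); print(env.sense()['torque'])
im=imaging.camera('wrist'); cv2.imwrite('pics/w4.png',im[:,:,::-1])
plan(543,-34.2,127,112.7)
"
```

```text
shift [ 0.2 -1.9  3.3] dist 4.0 turn -0.1 | yaw 112.6 q6 63.9 tcp [544.8 -33.7 130.3] F [-3.1 -0.8  6.1] w 10.9 t 2.77
[-0.10526259  0.50556539 -0.19507577]
shift [ 0.2 -1.9  3.3] dist 4.0 turn -0.1 | yaw 112.6 q6 63.9 tcp [544.8 -33.7 130.3] F [-1.8 -1.6  6.1] w 10.9 t 2.82
```

View pics/w4.png

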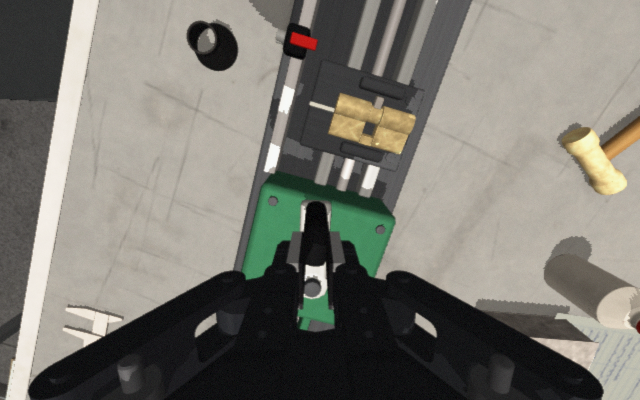

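Gripped, with the pads on the grip. Now I'll try the crank with a 21° clockwise arc.

>>> play_rows --deltas '[[10,[-0.2,4.8],5],[10,[-0.8,9.6,0],10],[10,[-1.9,14.2,0],15],[10,[-3.7,19.7,0],21],[10,[-3.7,19.7,0],21]]'

```text
invalid input at $.deltas[0][1]: expected 3 numbers
```

>>> play_rows --deltas '[[10,[-0.2,4.8,0],5],[10,[-0.8,9.6,0],10],[10,[-1.9,14.2,0],15],[10,[-3.7,19.7,0],21],[10,[-3.7,19.7,0],21]]'

```text
t: 3.23
tcp_pos: [564.9, -30.4, 130.2]
orientation: [[-0.021, 1.0, 0.002], [1.0, 0.021, -0.002], [-0.002, 0.002, -1.0]]
wrist_force: [-2.3, -5.2, 6.8]
width: 11.2
```

```bash
cat >> h.py <<'E'
def ck():
    s=env.sense(); d=s['tcp_pos'][:2]-A; y=yaw(s)
    f=s['wrist_force'];a=np.arctan2(d[1],d[0]);ct=np.array([np.sin(a),-np.cos(a)])
    ur=d/np.linalg.norm(d)
    print('r',np.linalg.norm(d).round(1),'ang',np.degrees(a).round(1),'yaw',y.round(1),'z',s['tcp_pos'][2].round(1),'Ftan_cw',(f[:2]@ct).round(1),'Frad',(f[:2]@ur).round(1),'Fz',f[2].round(1),'Mz',s['torque'][2].round(2),'w',round(s['width'],1),'q6',np.degrees(s['joint_positions'][5]).round(1),'t',round(s['t'],2))
E
python3 -c "
from h import *
ck()"
```

```text
r 54.5 ang 89.3 yaw 91.2 z 130.2 Ftan_cw -2.3 Frad -5.2 Fz 6.8 Mz -0.21 w 11.2 q6 85.8 t 3.23
```

The crank turned 21.5° freely, well past the 11.5° play, with only about 2 N, so it isn't locked. I'll keep winding.

>>> play_rows --deltas '[[10,[-0.4,6.7,0],7],[10,[-1.6,13.3,0],14],[10,[-3.7,19.7,0],21],[10,[-6.4,25.8,0],28],[10,[-9.9,31.5,0],35]]'

```text
t: 3.65
tcp_pos: [595.2, -40.4, 130.2]
orientation: [[0.556, 0.831, -0.001], [0.831, -0.556, -0.004], [-0.004, 0.002, -1.0]]
wrist_force: [-10.1, -11.8, 8.3]
width: 10.8
```

```bash
python3 -c "
from h import *
ck()"
```

```text
r 54.2 ang 55.1 yaw 56.2 z 130.2 Ftan_cw -1.5 Frad -15.5 Fz 8.3 Mz -0.03 w 10.8 q6 120.0 t 3.65
```

>>> play_rows --deltas '[[10,[-2.4,6.7,0],7],[10,[-3.6,13.0,0],14],[10,[-5.7,19.2,0],21],[10,[-8.4,25.0,0],28],[10,[-11.9,30.5,0],35]]'

```text
t: 4.07
tcp_pos: [614.5, -65.9, 130.2]
orientation: [[0.932, 0.363, 0.0], [0.363, -0.932, -0.001], [-0.0, 0.001, -1.0]]
wrist_force: [-7.8, -3.0, 7.7]
width: 11.0
```

```bash
python3 -c "
from h import *
ck()"
```

```text
r 53.8 ang 20.7 yaw 21.3 z 130.2 Ftan_cw 0.0 Frad -8.4 Fz 7.7 Mz 0.1 w 11.0 q6 152.7 t 4.07
```

>>> play_rows --deltas '[[10,[-1.4,6.5,0],7],[10,[-2.6,12.8,0],14],[10,[-3.7,16.7,0],18],[10,[-3.7,16.7,0],18],[50,[-3.7,16.7,0],18]]'

```text
t: 4.48
tcp_pos: [617.9, -82.4, 129.8]
orientation: [[0.998, 0.063, 0.002], [0.063, -0.998, -0.0], [0.002, 0.001, -1.0]]
wrist_force: [-1.0, -0.3, -0.5]
width: 21.7
```

>>> play_rows --deltas '[[60,[0,0,0],0],[70,[0,0,0],0],[85,[0,0,0],0]]'

```text
t: 4.73
tcp_pos: [617.5, -81.7, 128.5]
orientation: [[0.998, 0.064, 0.0], [0.064, -0.998, 0.0], [0.0, -0.0, -1.0]]
wrist_force: [0.1, -0.3, -0.5]
width: 59.3
```

```bash
python3 -c "
from h import *
ck();plan(*A,200)"
```

```text
r 53.4 ang 3.5 yaw 3.7 z 128.5 Ftan_cw 0.3 Frad 0.1 Fz -0.5 Mz 0.06 w 59.3 q6 168.8 t 4.73
shift [-53.4  -0.2 -71.5] dist 89.0 turn 0 | yaw 3.7 q6 168.8 tcp [617.5 -81.7 128.5] F [ 0.1 -0.3 -0.5] w 59.3 t 4.73
```

>>> play_rows --deltas '[[85,[0,0,-25],-3],[85,[0,0,-40],-10],[85,[0,0,-40],-17],[85,[0,0,-40],-24],[85,[0,0,-40],-31]]'

```text
t: 5.15
tcp_pos: [617.7, -81.7, 168.8]
orientation: [[0.819, 0.574, 0.001], [0.574, -0.819, -0.0], [0.0, 0.0, -1.0]]
wrist_force: [0.2, -0.8, 0.7]
width: 85.0
```

>>> play_rows --deltas '[[85,[0,0,0],-7],[85,[0,0,0],-14],[85,[0,0,0],-21],[85,[0,0,0],-28],[85,[0,0,0],-35]]'

```text
t: 5.57
tcp_pos: [617.4, -81.7, 168.4]
orientation: [[0.342, 0.94, -0.0], [0.94, -0.342, 0.0], [0.0, -0.0, -1.0]]
wrist_force: [-0.1, -0.5, -0.2]
width: 84.9
```

>>> play_rows --deltas '[[85,[0,0,0],-7],[85,[0,0,0],-14],[85,[0,0,0],-21],[85,[0,0,0],-28],[85,[0,0,0],-35]]'

```text
t: 5.98
tcp_pos: [617.4, -81.7, 168.4]
orientation: [[-0.259, 0.966, -0.0], [0.966, 0.259, 0.0], [0.0, -0.0, -1.0]]
wrist_force: [0.5, -0.7, -0.2]
width: 84.7
```

>>> play_rows --deltas '[[85,[0,0,0],-7],[85,[0,0,0],-14],[85,[0,0,0],-21],[85,[0,0,0],-28],[85,[0,0,0],-35]]'

```text
t: 6.4
tcp_pos: [617.4, -81.7, 168.4]
orientation: [[-0.766, 0.643, -0.0], [0.643, 0.766, 0.0], [0.0, -0.0, -1.0]]
wrist_force: [0.8, -0.2, 0.6]
width: 85.1
```

>>> play_rows --deltas '[[85,[0,0,0],-7],[85,[0,0,0],-14],[85,[0,0,0],-21],[85,[0,0,0],-28],[85,[0,0,0],-35]]'

```text
t: 6.82
tcp_pos: [617.4, -81.7, 168.4]
orientation: [[-0.996, 0.087, -0.0], [0.087, 0.996, 0.0], [0.0, 0.0, -1.0]]
wrist_force: [0.0, 0.0, 0.9]
width: 84.9
```

```bash
python3 - <<'E'
from h import *
import pickle
ck();plan(618,-82,127,183.5)
m=imaging.camera_model('wrist'); 
im=imaging.camera('wrist'); cv2.imwrite('pics/w5.png',im[:,:,::-1])
pickle.dump(m,open('w5.pkl','wb'))
im=imaging.camera('top'); cv2.imwrite('pics/top5.png',im[:,:,::-1])
ck();plan(618,-82,127,183.5)
E
```

```text
r 53.3 ang 3.5 yaw 175.0 z 168.4 Ftan_cw -0.0 Frad 0.0 Fz 0.9 Mz 0.01 w 84.9 q6 -2.5 t 6.82
shift [-0.6 -0.3 41.4] dist 41.0 turn -8.5 | yaw 175.0 q6 -2.5 tcp [617.4 -81.7 168.4] F [0.  0.  0.9] w 84.9 t 6.82
r 53.3 ang 3.4 yaw 174.8 z 168.4 Ftan_cw 0.2 Frad 0.5 Fz -0.3 Mz 0.03 w 85.0 q6 -2.3 t 6.92
shift [-0.6 -0.3 41.4] dist 41.0 turn -8.7 | yaw 174.8 q6 -2.3 tcp [617.4 -81.7 168.4] F [ 0.5 -0.2 -0.3] w 85.0 t 6.92
```

View pics/w5.png

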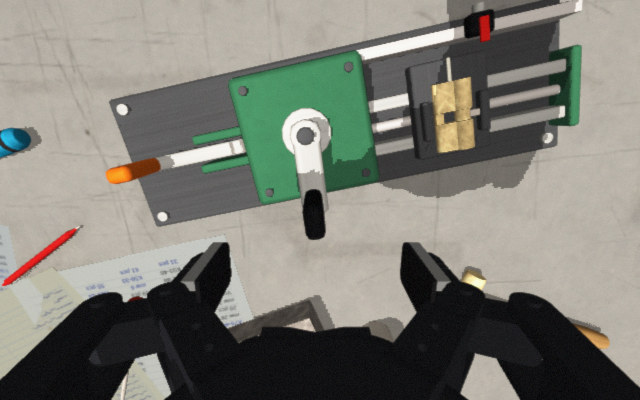

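The wrist view shows the line end at (448,58), pointer tip at (487,40), nut at (305,135) and grip at (314,215). I'll measure the gap.

```bash
python3 - <<'E'
from h import *
import pickle; m=pickle.load(open('w5.pkl','rb'))
im=cv2.imread('pics/w5.png')[:,:,::-1]; crop(im,380,600,0,170,3.6,'pics/w5c.png')
s=np.array([ray(m,*p,74)[:2] for p in [(242,90),(348,67),(366,173),(270,193)]]); print('centre',s.mean(0))
E
```

```text
centre [564.58039082 -84.22876346]
```

View pics/w5c.png

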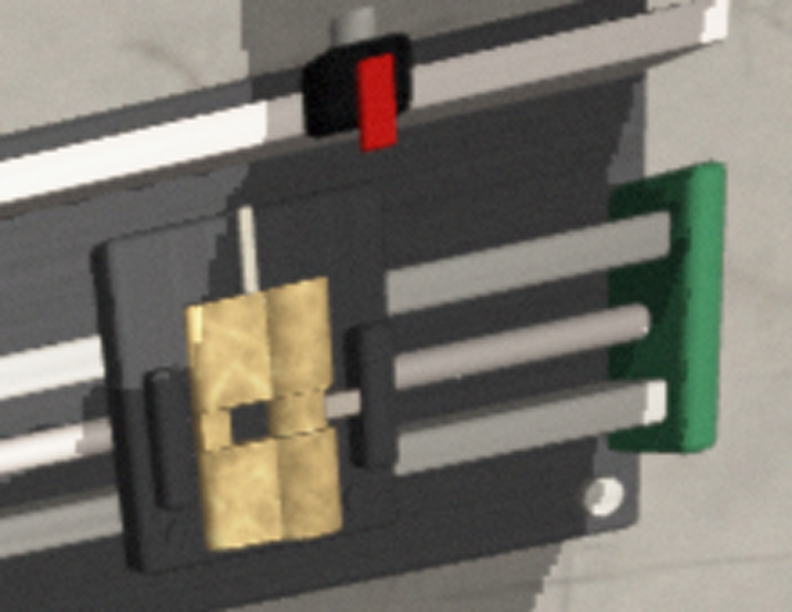

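```bash
python3 - <<'E'
from h import *
import pickle; m5=pickle.load(open('w5.pkl','rb'));m2=pickle.load(open('w2.pkl','rb'));mt=imaging.camera_model('top')
sy=np.radians(6.9);R=np.array([[np.cos(sy),-np.sin(sy)],[np.sin(sy),np.cos(sy)]])
L=lambda m,u,v,z,c:(R.T@(ray(m,u,v,z)[:2]-c)).round(1)
c5=np.array([564.6,-84.2]);c2=np.array([564.2,-84.9])
for z in (48,52,56,60,64): print(z,'tip w5',L(m5,380+379/3.6,150/3.6,z,c5),'w2',L(m2,240+211/3,40+71/3,z,c2),'top',L(mt,215+203/3,125+317/3,z,c2))
print('line5',L(m5,380+245/3.6,208/3.6,52,c5),L(m5,380+250/3.6,290/3.6,52,c5))
E
```

```text
48 tip w5 [-44.4 174.9] w2 [-43.9 171. ] top [-44.1 167.5]
52 tip w5 [-44.  172.7] w2 [-43.7 170.4] top [-44.8 167.3]
56 tip w5 [-43.6 170.4] w2 [-43.5 169.8] top [-45.5 167.1]
60 tip w5 [-43.2 168.1] w2 [-43.3 169.2] top [-46.1 166.9]
64 tip w5 [-42.7 165.9] w2 [-43.1 168.6] top [-46.8 166.6]
line5 [-37.7 139. ] [-18.1 138.6]
```

>>> play_rows --deltas '[[85,[-0.6,-0.3,20],-7],[60,[-0.6,-0.3,41],-8.5],[25,[-0.6,-0.3,41],-8.5],[10,[-0.6,-0.3,41],-8.5],[10,[-0.6,-0.3,41],-8.5]]'

```text
t: 7.33
tcp_pos: [618.2, -82.2, 128.5]
orientation: [[-0.999, -0.051, 0.001], [-0.051, 0.999, -0.0], [-0.001, -0.0, -1.0]]
wrist_force: [1.0, 1.1, -0.1]
width: 38.5
```

>>> play_rows --deltas '[[10,[0,0,0],0],[10,[0,0,0],0],[10,[0,0,0],0]]'

```text
t: 7.58
tcp_pos: [618.6, -82.3, 129.1]
orientation: [[-0.999, -0.054, 0.002], [-0.054, 0.999, -0.0], [-0.002, -0.0, -1.0]]
wrist_force: [-0.9, -0.4, 5.5]
width: 11.3
```

```bash
python3 -c "
from h import *
ck()"
```

```text
r 54.5 ang 2.8 yaw -176.9 z 129.1 Ftan_cw 0.3 Frad -0.9 Fz 5.5 Mz -0.05 w 11.3 q6 -10.7 t 7.58
```

>>> play_rows --deltas '[[10,[0.4,-6.6,0],7],[10,[1.6,-13.2,0],14],[10,[3.6,-19.5,0],21],[10,[6.4,-25.6,0],28],[10,[9.9,-31.3,0],35]]'

```text
t: 8.0
tcp_pos: [610.3, -114.4, 129.0]
orientation: [[-0.846, 0.533, 0.002], [0.533, 0.846, -0.0], [-0.002, 0.001, -1.0]]
wrist_force: [-1.4, 1.2, 6.8]
width: 11.3
```

```bash
python3 -c "
from h import *
ck()"
```

```text
r 54.8 ang -32.6 yaw 147.8 z 129.0 Ftan_cw -0.3 Frad -1.9 Fz 6.8 Mz 0.07 w 11.3 q6 21.6 t 8.0
```

>>> play_rows --deltas '[[10,[0.6,-6.6,0],7],[10,[1.8,-13.2,0],14],[10,[3.8,-19.5,0],21],[10,[6.6,-25.6,0],28],[10,[10.1,-31.3,0],35]]'

```text
t: 8.42
tcp_pos: [585.2, -136.1, 129.1]
orientation: [[-0.387, 0.922, 0.002], [0.922, 0.387, -0.001], [-0.002, 0.002, -1.0]]
wrist_force: [-0.5, -1.4, 5.9]
width: 11.1
```

```bash
python3 -c "
from h import *
ck()"
```

```text
r 55.3 ang -67.7 yaw 112.7 z 129.1 Ftan_cw 0.9 Frad 1.1 Fz 5.9 Mz 0.1 w 11.1 q6 54.2 t 8.42
```

>>> play_rows --deltas '[[10,[0.4,-6.6,0],7],[10,[1.6,-13.2,0],14],[10,[3.6,-19.5,0],21],[10,[6.4,-25.6,0],28],[10,[9.9,-31.3,0],35]]'

```text
t: 8.83
tcp_pos: [552.1, -139.4, 129.1]
orientation: [[0.213, 0.977, 0.002], [0.977, -0.213, -0.002], [-0.001, 0.002, -1.0]]
wrist_force: [-0.4, -2.9, 6.4]
width: 11.4
```

```bash
python3 -c "
from h import *
ck()"
```

```text
r 55.8 ang -102.5 yaw 77.7 z 129.1 Ftan_cw -0.3 Frad 2.9 Fz 6.4 Mz 0.16 w 11.4 q6 88.1 t 8.83
```

>>> play_rows --deltas '[[10,[0.0,-6.7,0],7],[10,[1.2,-13.3,0],14],[10,[3.2,-19.7,0],21],[10,[6.0,-25.8,0],28],[10,[9.5,-31.5,0],35]]'

```text
t: 9.25
tcp_pos: [522.9, -123.2, 129.1]
orientation: [[0.735, 0.679, 0.001], [0.679, -0.735, -0.001], [0.0, 0.002, -1.0]]
wrist_force: [-2.6, -1.9, 6.8]
width: 11.2
```

```bash
python3 -c "
from h import *
ck()"
```

```text
r 56.3 ang -137.2 yaw 42.7 z 129.1 Ftan_cw 0.3 Frad 3.2 Fz 6.8 Mz 0.13 w 11.2 q6 124.0 t 9.25
```

>>> play_rows --deltas '[[10,[0.0,-6.7,0],7],[10,[1.2,-13.3,0],14],[10,[3.2,-19.7,0],21],[10,[6.0,-25.8,0],28],[10,[9.5,-31.5,0],35]]'

```text
t: 9.67
tcp_pos: [508.3, -93.1, 129.0]
orientation: [[0.991, 0.135, 0.001], [0.135, -0.991, -0.0], [0.001, 0.001, -1.0]]
wrist_force: [-2.8, 0.2, 7.0]
width: 10.9
```

```bash
python3 -c "
from h import *
ck()"
```

```text
r 56.4 ang -171.7 yaw 7.8 z 129.0 Ftan_cw 0.6 Frad 2.7 Fz 7.0 Mz 0.13 w 10.9 q6 161.9 t 9.67
```

Now 10° more, release, lift, and flip the tool by -180°.

>>> play_rows --deltas '[[10,[0.2,-5.0,0],5],[10,[0.8,-9.6,0],10],[10,[0.8,-9.6,0],10],[50,[0.8,-9.6,0],10],[85,[0.8,-9.6,0],10]]'

```text
t: 10.08
tcp_pos: [508.2, -83.6, 127.9]
orientation: [[0.999, -0.032, 0.001], [-0.032, -0.999, -0.0], [0.001, 0.0, -1.0]]
wrist_force: [-0.6, -0.2, -0.5]
width: 34.5
```

>>> play_rows --deltas '[[85,[0,0,0],0],[85,[0,0,0],0],[85,[0,0,-15],-2],[85,[0,0,-40],-8],[85,[0,0,-40],-15]]'

```text
t: 10.5
tcp_pos: [509.2, -83.9, 171.4]
orientation: [[0.973, 0.231, 0.004], [0.232, -0.973, -0.001], [0.004, 0.002, -1.0]]
wrist_force: [1.4, -0.2, 0.4]
width: 85.0
```

```bash
python3 -c "
from h import *
ck()"
```

```text
r 55.0 ang 178.9 yaw 13.4 z 171.4 Ftan_cw -0.1 Frad -1.4 Fz 0.4 Mz -0.03 w 85.0 q6 157.3 t 10.5
```

>>> play_rows --deltas '[[85,[0,0,0],-7],[85,[0,0,0],-14],[85,[0,0,0],-21],[85,[0,0,0],-28],[85,[0,0,0],-35]]'

```text
t: 10.92
tcp_pos: [508.0, -83.7, 167.3]
orientation: [[0.663, 0.749, -0.0], [0.749, -0.663, 0.0], [-0.0, -0.0, -1.0]]
wrist_force: [0.6, 0.5, 0.6]
width: 85.1
```

>>> play_rows --deltas '[[85,[0,0,0],-7],[85,[0,0,0],-14],[85,[0,0,0],-21],[85,[0,0,0],-28],[85,[0,0,0],-35]]'

```text
t: 11.33
tcp_pos: [508.0, -83.7, 167.3]
orientation: [[0.114, 0.994, -0.0], [0.994, -0.114, 0.0], [-0.0, -0.0, -1.0]]
wrist_force: [-0.1, -0.4, -0.9]
width: 85.1
```

>>> play_rows --deltas '[[85,[0,0,0],-7],[85,[0,0,0],-14],[85,[0,0,0],-21],[85,[0,0,0],-28],[85,[0,0,0],-35]]'

```text
t: 11.75
tcp_pos: [508.0, -83.7, 167.3]
orientation: [[-0.477, 0.879, -0.0], [0.879, 0.477, 0.0], [0.0, -0.0, -1.0]]
wrist_force: [-0.2, -0.2, 0.1]
width: 84.8
```

>>> play_rows --deltas '[[85,[0,0,0],-7],[85,[0,0,0],-14],[85,[0,0,0],-21],[85,[0,0,0],-28],[85,[0,0,0],-35]]'

```text
t: 12.17
tcp_pos: [508.0, -83.7, 167.3]
orientation: [[-0.895, 0.447, -0.0], [0.447, 0.895, 0.0], [0.0, -0.0, -1.0]]
wrist_force: [0.9, 0.2, -0.2]
width: 85.6
```

```bash
python3 - <<'E'
from h import *
import pickle
imaging.camera('top')
ck();plan(508.8,-83.5,127,178.3)
m=imaging.camera_model('wrist'); im=imaging.camera('wrist'); cv2.imwrite('pics/w6.png',im[:,:,::-1])
pickle.dump(m,open('w6.pkl','wb'))
im=imaging.camera('top'); crop(im,215,475,125,295,3,'pics/top6.png')
E
```

```text
r 56.2 ang 178.8 yaw 154.0 z 167.3 Ftan_cw 0.5 Frad -0.3 Fz 0.5 Mz -0.04 w 84.7 q6 16.7 t 12.22
shift [-0.6  0.5 40.3] dist 40.0 turn -24.3 | yaw 154.0 q6 16.7 tcp [508.  -83.7 167.3] F [0.3 0.5 0.5] w 84.7 t 12.22
```

View pics/w6.png

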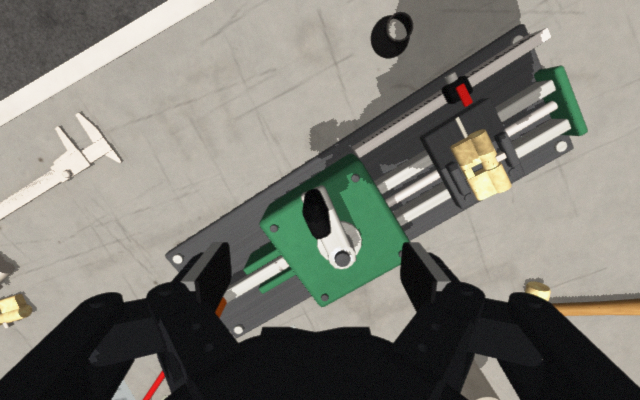

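View pics/top6.png

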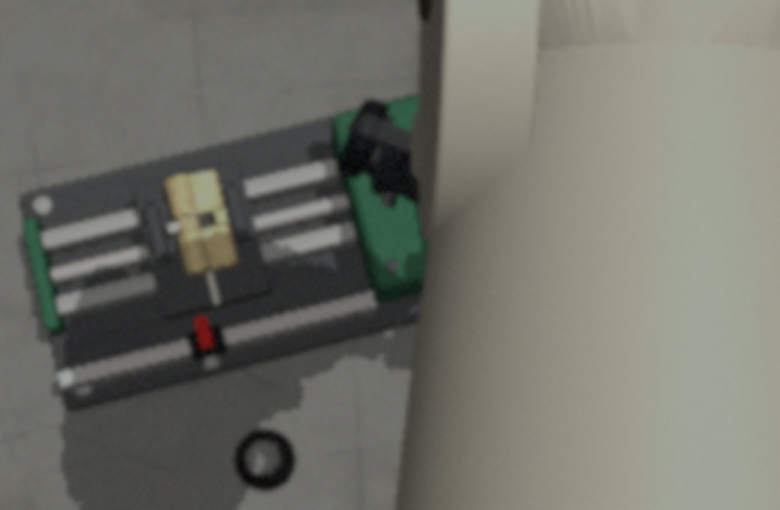

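Both views show the line a little short of the pointer. In the top crop the line end is at (217,303) and the pointer tip at (203,318). In the wrist view the line end is at (459,119) and the tip at (470,104). I'll measure both.

```bash
python3 - <<'E'
from h import *
im=cv2.imread('pics/w6.png')[:,:,::-1]; crop(im,420,540,60,180,5,'pics/w6c.png')
im=cv2.imread('pics/top6.png')[:,:,::-1]; crop(im,140,300,240,380,5,'pics/top6c.png')
E
```

```text
(no output)
```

View pics/w6c.png

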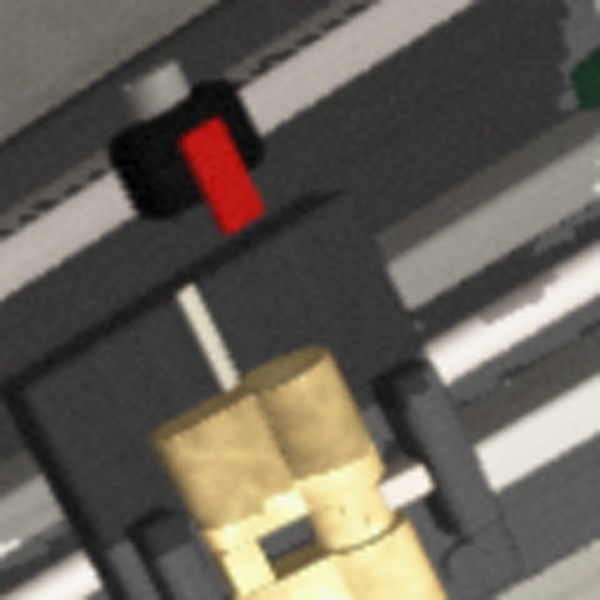

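View pics/top6c.png

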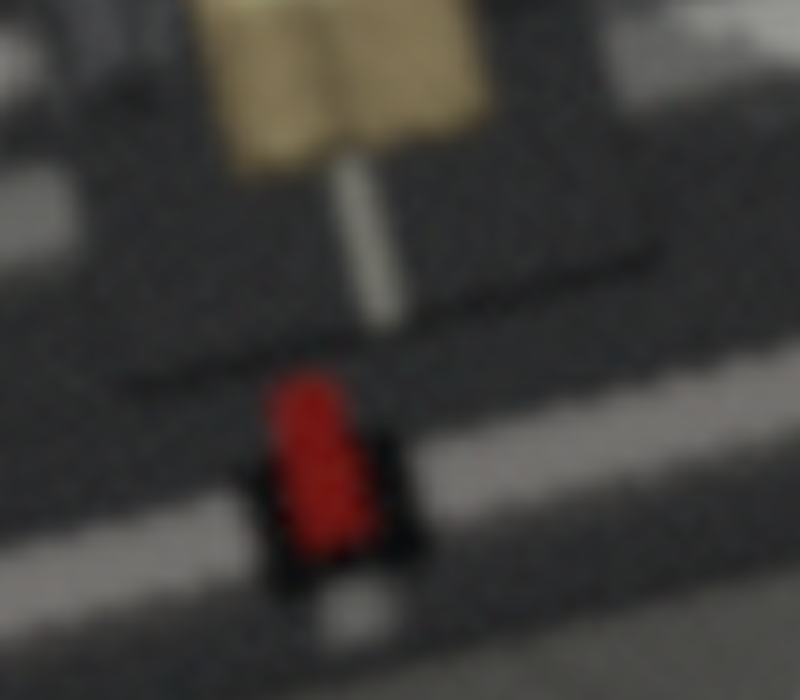

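```bash
python3 - <<'E'
from h import *
import pickle; m6=pickle.load(open('w6.pkl','rb'));mt=imaging.camera_model('top')
sy=np.radians(6.9);R=np.array([[np.cos(sy),-np.sin(sy)],[np.sin(sy),np.cos(sy)]])
L=lambda m,u,v,z:(R.T@(ray(m,u,v,z)[:2]-A)).round(1)
w=lambda a,b,z:L(m6,420+a/5-.4,60+b/5-.4,z)
t=lambda a,b,z:L(mt,215+(140+a/5-.4)/3-.33,125+(240+b/5-.4)/3-.33,z)
print('wrist line',w(187,290,52),w(230,382,52),'ptr',[(z,w(243,225,z),w(203,130,z)) for z in (52,57,62)])
print('top line',t(388,325,52),t(348,160,52),'ptr',[(z,t(308,385,z),t(345,545,z)) for z in (52,57,62)])
E
```

```text
wrist line [-37.2 157.9] [-17.  157.4] ptr [(52, array([-42.2, 171.8]), array([-61.6, 172.7])), (57, array([-43.4, 169.6]), array([-62.5, 170.5])), (62, array([-44.6, 167.4]), array([-63.4, 168.3]))]
top line [-38.6 157.3] [-16.9 157.2] ptr [(52, array([-43.5, 168.8]), array([-64.3, 169. ])), (57, array([-44.4, 168.5]), array([-65. , 168.7])), (62, array([-45.2, 168.2]), array([-65.7, 168.4]))]
```

>>> play_rows --deltas '[[85,[0,0,0],-7],[85,[0,0,0],-14],[85,[-0.3,0.3,20],-21],[60,[-0.6,0.5,40],-24.3],[30,[-0.6,0.5,40],-24.3]]'

```text
t: 12.73
tcp_pos: [507.3, -83.2, 123.9]
orientation: [[-0.999, 0.046, -0.005], [0.046, 0.999, 0.001], [0.005, 0.001, -1.0]]
wrist_force: [-0.7, -0.1, -0.6]
width: 63.0
```

>>> play_rows --deltas '[[10,[0,0,0],0],[10,[0,0,0],0],[10,[0,0,0],0],[10,[0,0,0],0],[10,[0,0,0],0]]'

```text
t: 13.15
tcp_pos: [509.3, -83.4, 128.9]
orientation: [[-0.999, 0.046, 0.002], [0.046, 0.999, -0.0], [-0.002, 0.0, -1.0]]
wrist_force: [-1.1, 0.4, 6.4]
width: 11.1
```

```bash
python3 -c "
from h import *
ck()"
```

```text
r 54.9 ang 178.4 yaw 177.4 z 128.9 Ftan_cw 0.4 Frad 1.1 Fz 6.4 Mz 0.07 w 11.1 q6 -6.7 t 13.15
```

>>> play_rows --deltas '[[10,[-0.4,6.7,0],7],[10,[-1.6,13.3,0],14],[10,[-3.7,19.7,0],21],[10,[-6.4,25.8,0],28],[10,[-9.9,31.5,0],35]]'

```text
t: 13.57
tcp_pos: [520.5, -52.2, 128.9]
orientation: [[-0.788, 0.615, 0.002], [0.615, 0.788, -0.0], [-0.002, 0.001, -1.0]]
wrist_force: [-1.1, -1.0, 4.9]
width: 10.9
```

```bash
python3 -c "
from h import *
ck()"
```

```text
r 54.6 ang 143.2 yaw 142.0 z 128.9 Ftan_cw -1.5 Frad 0.2 Fz 4.9 Mz -0.03 w 10.9 q6 32.3 t 13.57
```

>>> play_rows --deltas '[[10,[-0.4,6.7,0],7],[10,[-1.6,13.3,0],14],[10,[-3.7,19.7,0],21],[10,[-6.4,25.8,0],28],[10,[-9.9,31.5,0],35]]'

```text
t: 13.98
tcp_pos: [547.5, -33.4, 128.9]
orientation: [[-0.293, 0.956, 0.001], [0.956, 0.293, -0.001], [-0.001, 0.001, -1.0]]
wrist_force: [-3.9, -2.3, 7.1]
width: 11.2
```

```bash
python3 -c "
from h import *
ck()"
```

```text
r 54.1 ang 108.0 yaw 107.0 z 128.9 Ftan_cw -4.4 Frad -1.0 Fz 7.1 Mz -0.07 w 11.2 q6 69.5 t 13.98
```

>>> play_rows --deltas '[[10,[-0.4,6.7,0],7],[10,[-1.6,13.3,0],14],[10,[-3.7,19.7,0],21],[10,[-6.4,25.8,0],28],[10,[-9.9,31.5,0],35]]'

```text
t: 14.4
tcp_pos: [580.3, -33.8, 128.9]
orientation: [[0.309, 0.951, 0.001], [0.951, -0.309, -0.001], [-0.001, 0.001, -1.0]]
wrist_force: [-6.0, -4.0, 7.3]
width: 11.3
```

>>> play_rows --deltas '[[10,[-1.4,7.0,0],7],[10,[-1.4,7.0,0],7],[10,[-1.4,7.0,0],7]]'

```text
t: 14.65
tcp_pos: [586.8, -36.5, 128.9]
orientation: [[0.418, 0.909, 0.001], [0.909, -0.418, 0.001], [0.001, 0.001, -1.0]]
wrist_force: [-3.5, 3.7, 7.0]
width: 10.9
```

```bash
python3 -c "
from h import *
ck()
im=imaging.camera('top'); crop(im,260,320,210,260,12,'pics/top7.png')
im=imaging.camera('wrist'); cv2.imwrite('pics/w7.png',im[:,:,::-1])"
```

```text
r 53.4 ang 65.0 yaw 65.3 z 128.9 Ftan_cw -4.8 Frad 1.9 Fz 7.0 Mz -0.27 w 10.9 q6 111.1 t 14.65
```

View pics/top7.png

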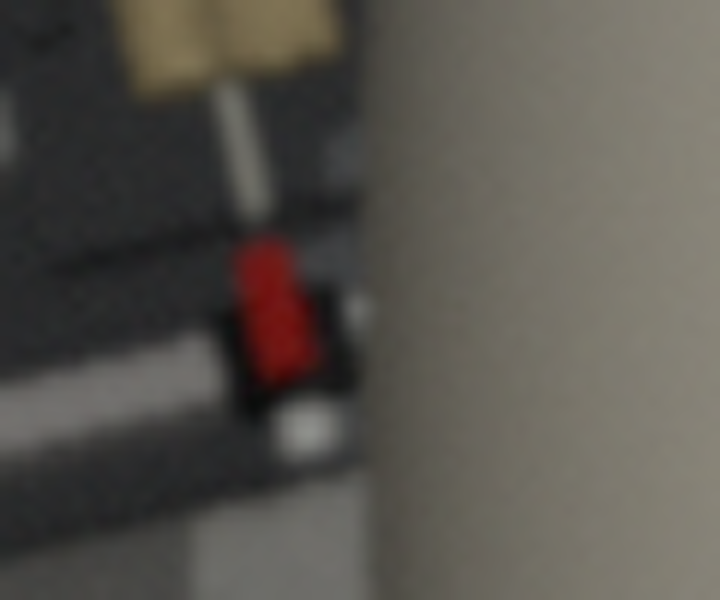

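View pics/w7.png

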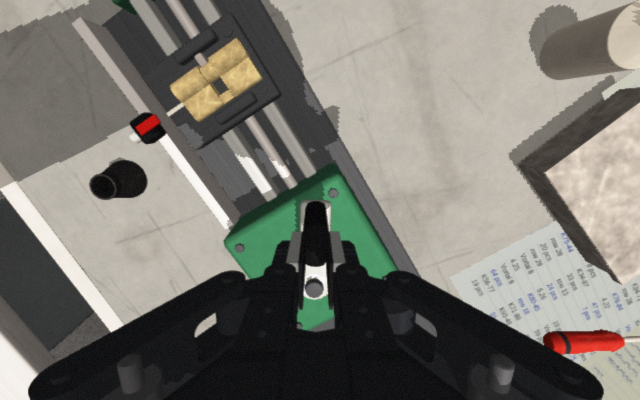

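The top view shows the line ending at (262,210), aligned with the pointer tip at (267,250) to within about 1 mm. I'll release and go to the lock knob.

>>> play_rows --deltas '[[50,[0,0,0],0],[85,[0,0,0],0],[85,[0,0,0],0],[85,[0,0,-25],0],[85,[0,0,-60],0]]'

```text
t: 15.17
tcp_pos: [584.9, -36.9, 184.8]
orientation: [[0.416, 0.909, -0.006], [0.909, -0.416, 0.0], [-0.002, -0.006, -1.0]]
wrist_force: [1.0, -1.0, 0.8]
width: 71.0
```

```bash
python3 -c "
from h import *
plan(580,-210,185,96.9)"
```

```text
shift [-159.4   67.6   -0.2] dist 173.0 turn -31.5 | yaw 65.4 q6 111.0 tcp [584.9 -36.9 184.8] F [ 1.  -1.   0.8] w 71.0 t 15.17
```

>>> play_rows --deltas '[[85,[-38,16,0],-7],[85,[-76,32,0],-14],[85,[-114,48,0],-21],[85,[-152,64,0],-28],[85,[-188,84,0],-31.5]]'

```text
t: 15.58
tcp_pos: [583.7, -238.2, 187.8]
orientation: [[-0.127, 0.992, 0.0], [0.992, 0.127, -0.0], [-0.0, 0.0, -1.0]]
wrist_force: [-0.1, 0.4, -0.1]
width: 85.1
```

>>> play_rows --deltas '[[85,[0,0,0],0],[85,[0,0,0],0]]'

```text
t: 15.75
tcp_pos: [583.8, -238.7, 186.6]
orientation: [[-0.117, 0.993, -0.001], [0.993, 0.117, 0.0], [0.0, -0.001, -1.0]]
wrist_force: [-0.1, 0.6, 0.1]
width: 85.1
```

```bash
python3 - <<'E'
from h import *
import pickle
plan(584.5,-244.6,71,96.9)
m=imaging.camera_model('wrist'); im=imaging.camera('wrist'); cv2.imwrite('pics/w8.png',im[:,:,::-1])
pickle.dump(m,open('w8.pkl','wb'))
im=imaging.camera('top'); crop(im,215,475,125,295,3,'pics/top8.png')
plan(584.5,-244.6,71,96.9)
E
```

```text
shift [-6.000e+00  1.000e-01  1.156e+02] dist 116.0 turn -0.2 | yaw 96.7 q6 61.1 tcp [ 583.8 -238.7  186.6] F [-0.1  0.6  0.1] w 85.1 t 15.75
shift [ -8.4  -0.6 116.2] dist 117.0 turn -0.0 | yaw 96.9 q6 61.1 tcp [ 584.2 -236.2  187.2] F [ 0.   0.3 -0.2] w 85.0 t 15.85
```

View pics/w8.png

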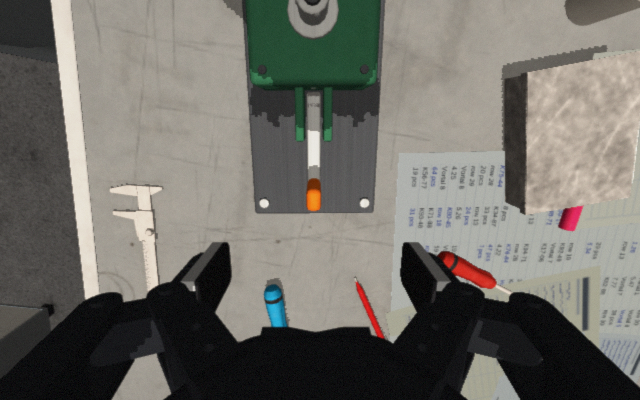

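View pics/top8.png

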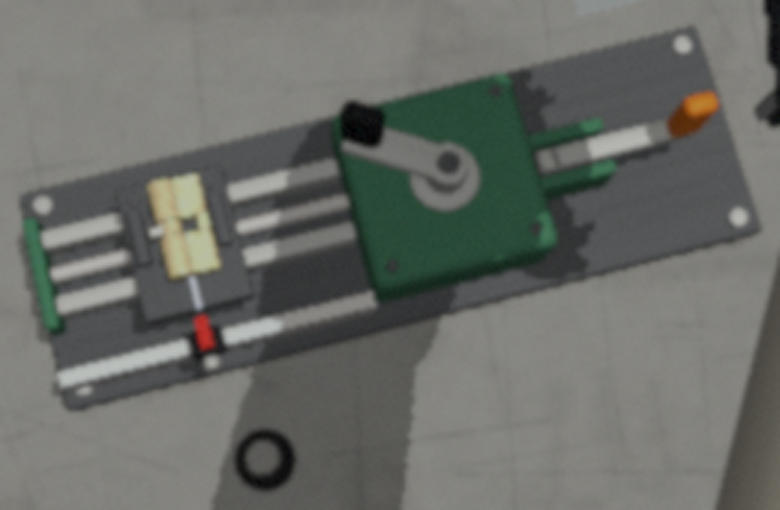

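```bash
python3 - <<'E'
from h import *
import pickle; m=pickle.load(open('w8.pkl','rb'))
im=cv2.cvtColor(cv2.imread('pics/w8.png'),cv2.COLOR_BGR2HSV)
k=cv2.inRange(im,(5,150,100),(18,255,255)); k[:,400:]=0; v,u=np.nonzero(k); print(u.min(),u.max(),v.min(),v.max())
sy=np.radians(6.9);R=np.array([[np.cos(sy),-np.sin(sy)],[np.sin(sy),np.cos(sy)]])
for n,a,b,z in [('top end',(u.min()+u.max())/2,v.max(),101),('base end',(u.min()+u.max())/2,v.min(),57)]:
    p=ray(m,a,b,z)[:2]; print(n,p.round(1),(R.T@(p-A)).round(1))
for a in (u.min(),u.max()): print((R.T@(ray(m,a,200,95)[:2]-A)).round(1))
plan(584.5,-244.6,71,96.9)
E
```

```text
306 320 179 210
top end [ 584.3 -254.2] [  -0.4 -170.5]
base end [ 581.7 -234.4] [  -0.6 -150.5]
[  -7.  -162.5]
[   6.2 -162.6]
shift [ -8.4  -0.6 116.2] dist 117.0 turn -0.0 | yaw 96.9 q6 61.1 tcp [ 584.2 -236.2  187.2] F [ 0.   0.3 -0.2] w 85.0 t 15.85
```

>>> play_rows --deltas '[[85,[-7,-2,30],0],[85,[-7,-2,60],0],[85,[-7,-2,90],0],[75,[-7,-2,110],0],[60,[-7,-2,110],0]]'

```text
t: 16.27
tcp_pos: [581.1, -241.1, 72.8]
orientation: [[-0.122, 0.993, -0.006], [0.993, 0.122, 0.003], [0.003, -0.006, -1.0]]
wrist_force: [-1.4, -0.1, -0.4]
width: 64.3
```

>>> play_rows --deltas '[[45,[0,0,0],0],[40,[0,0,0],0]]'

```text
t: 16.43
tcp_pos: [584.0, -243.0, 79.5]
orientation: [[-0.122, 0.993, 0.002], [0.993, 0.122, -0.001], [-0.001, 0.002, -1.0]]
wrist_force: [0.0, 0.4, 0.9]
width: 40.7
```

```bash
python3 - <<'E'
from h import *
plan(583.1,-244.3,73,96.9)
im=imaging.camera('wrist'); crop(im,170,470,120,330,2.5,'pics/w9.png')
plan(583.1,-244.3,73,96.9)
E
```

```text
shift [-1.2 -1.   6.5] dist 7.0 turn 0.1 | yaw 97.0 q6 60.4 tcp [ 584.  -243.    79.5] F [0.  0.4 0.9] w 40.7 t 16.43
shift [-0.8 -1.2  6.9] dist 7.0 turn 0.1 | yaw 97.0 q6 60.4 tcp [ 584.2 -243.4   79.9] F [-0.4  0.4  0.3] w 39.8 t 16.48
```

View pics/w9.png

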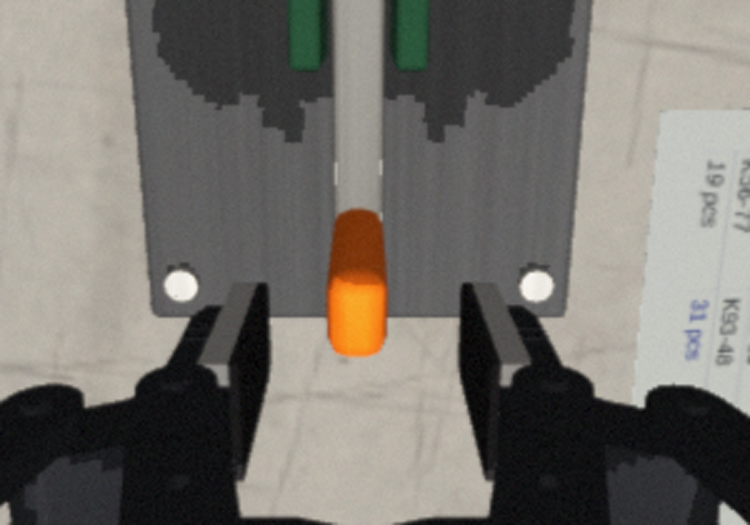

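The knob (column 358) sits between the pads (centre column about 366), which agrees with the -1.2 mm y correction. I'll apply it and close.

>>> play_rows --deltas '[[40,[-0.8,-1.2,5],0],[10,[-0.8,-1.2,5],0],[10,[-0.8,-1.2,5],0],[10,[-0.8,-1.2,5],0],[10,[-0.8,-1.2,5],0]]'

```text
t: 16.9
tcp_pos: [582.4, -244.7, 73.2]
orientation: [[-0.121, 0.993, 0.001], [0.993, 0.121, -0.0], [-0.0, 0.001, -1.0]]
wrist_force: [0.7, 0.8, 2.8]
width: 10.5
```

```bash
python3 - <<'E'
from h import *
plan(583.1,-244.3,73,96.9)
E
```

```text
shift [0.3 0.7 0.2] dist 1.0 turn 0.0 | yaw 96.9 q6 60.3 tcp [ 582.4 -244.7   73.2] F [0.7 0.8 2.8] w 10.5 t 16.9
```

>>> play_rows --deltas '[[10,[3,0,0],0],[10,[6,0,0],0],[10,[9,0,0],0],[10,[12,0,0],0],[10,[14,0,0],0]]'

```text
t: 17.32
tcp_pos: [581.4, -236.3, 73.3]
orientation: [[-0.117, 0.993, 0.003], [0.993, 0.118, -0.012], [-0.012, 0.001, -1.0]]
wrist_force: [6.7, -36.8, -3.0]
width: 11.3
```

```bash
python3 - <<'E'
from h import *
plan(583.1,-244.3,73,96.9)
s=env.sense();sy=np.radians(6.9);print('along', (s['tcp_pos'][:2]-A)@[-np.sin(sy),np.cos(sy)], s['wrist_force'][:2]@[-np.sin(sy),np.cos(sy)])
E
```

```text
shift [-8.1  0.7  0.4] dist 8.0 turn -0.2 | yaw 96.7 q6 61.4 tcp [ 581.4 -236.3   73.3] F [  6.7 -36.8  -3. ] w 11.3 t 17.32
along -152.40611344785904 -37.34205668293563
```

The knob moved about 8 mm and then met 37 N, so the bolt is likely on a tooth, about 5 mm short. I'll back off the load and release. Then I'll measure the residual offset to choose which way to nudge the crank.

>>> play_rows --deltas '[[10,[-5,0,0],0],[60,[-5,0,0],0],[85,[-5,0,0],0],[85,[-5,0,0],0],[85,[-5,0,-25],0]]'

```text
t: 17.73
tcp_pos: [578.5, -234.1, 92.4]
orientation: [[-0.121, 0.993, -0.008], [0.993, 0.121, 0.003], [0.004, -0.007, -1.0]]
wrist_force: [-0.3, 0.1, -0.2]
width: 59.5
```

>>> play_rows --deltas '[[85,[0,0,-35],0],[85,[0,0,-75],0],[85,[0,0,-90],0],[85,[0,0,-90],0]]'

```text
t: 18.07
tcp_pos: [582.2, -235.5, 192.4]
orientation: [[-0.121, 0.993, 0.006], [0.993, 0.121, -0.002], [-0.003, 0.006, -1.0]]
wrist_force: [0.3, 0.2, 0.2]
width: 84.9
```

```bash
python3 - <<'E'
from h import *
import pickle
plan(584.5,-244.6,71,96.9)
m=imaging.camera_model('wrist'); im=imaging.camera('wrist'); cv2.imwrite('pics/w10.png',im[:,:,::-1])
pickle.dump(m,open('w10.pkl','wb'))
h=cv2.cvtColor(im,cv2.COLOR_RGB2HSV)
k=cv2.inRange(h,(5,150,100),(18,255,255)); k[:,400:]=0; v,u=np.nonzero(k)
sy=np.radians(6.9);R=np.array([[np.cos(sy),-np.sin(sy)],[np.sin(sy),np.cos(sy)]])
for n,b,z in [('top end',v.max(),101),('base end',v.min(),57)]:
    p=ray(m,(u.min()+u.max())/2,b,z)[:2]; print(n,(R.T@(p-A)).round(1))
im=imaging.camera('top'); cv2.imwrite('pics/top10.png',im[:,:,::-1]); crop(im,260,310,205,255,12,'pics/top10c.png')
E
```

```text
shift [ -8.9   0.5 121.5] dist 122.0 turn 0.1 | yaw 97.0 q6 61.0 tcp [ 582.2 -235.5  192.4] F [0.3 0.2 0.2] w 84.9 t 18.07
top end [-1.000e-01 -1.634e+02]
base end [   0.  -143.4]
```

View pics/top10c.png

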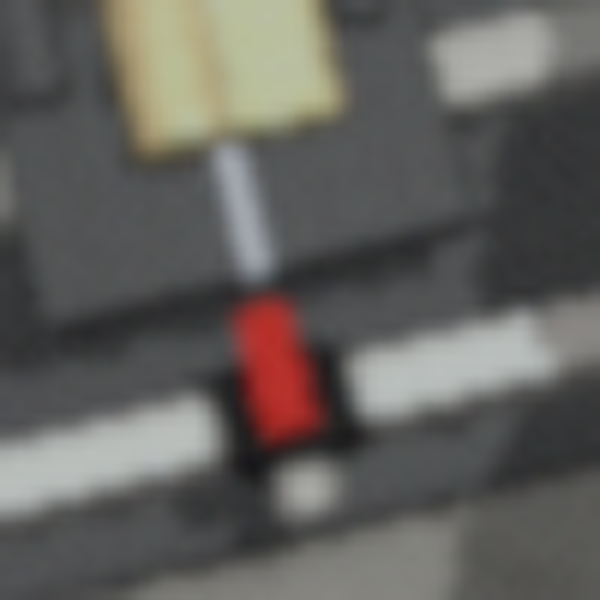

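View pics/w10.png

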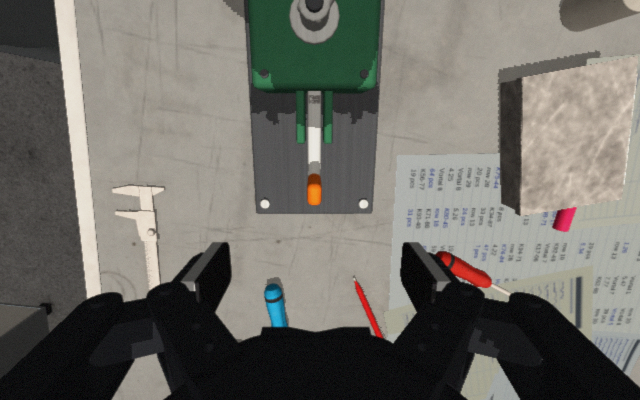

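The knob is 7.1 mm in from midway, so 4.9 mm short of home: on a tooth. In the top view the line (258,275) is aligned with the pointer (266,300), possibly 0.5 mm past it. I'll nudge the crank about 7° anticlockwise.

```bash
python3 - <<'E'
from h import *
plan(587,-35,190,65.3)
E
```

```text
shift [198.   30.1  -2.5] dist 200.0 turn 31.7 | yaw 97.0 q6 61.0 tcp [ 581.1 -235.2  187.5] F [ 0.  -0.1 -0.7] w 85.3 t 18.17
```

>>> play_rows --deltas '[[85,[39,6,-2],7],[85,[78,12,-2],14],[85,[117,18,-2],21],[85,[157,24,-2],28],[85,[197,30,-2],31.7]]'

```text
t: 18.58
tcp_pos: [585.7, -35.9, 187.3]
orientation: [[0.425, 0.905, -0.003], [0.905, -0.425, 0.0], [-0.001, -0.003, -1.0]]
wrist_force: [0.5, -0.8, -0.2]
width: 85.0
```

>>> play_rows --deltas '[[85,[0,0,0],0],[85,[0,0,0],0]]'

```text
t: 18.75
tcp_pos: [586.1, -35.0, 187.6]
orientation: [[0.415, 0.91, -0.003], [0.91, -0.415, 0.0], [-0.001, -0.003, -1.0]]
wrist_force: [0.7, -0.5, -0.1]
width: 85.0
```

```bash
python3 - <<'E'
from h import *
m=imaging.camera_model('wrist'); im=imaging.camera('wrist'); cv2.imwrite('pics/w11.png',im[:,:,::-1])
plan(587,-35,127,65.3); print(proj(m,[587,-35,158]),proj(m,[*A,112]))
E
```

```text
shift [ 1.8  0.2 60.8] dist 61.0 turn 0.1 | yaw 65.4 q6 111.0 tcp [586.2 -36.6 187.8] F [ 0.7 -0.8 -0.2] w 84.7 t 18.8
[315.89917704 214.18805468] [315.95466006 253.33046511]
```

View pics/w11.png

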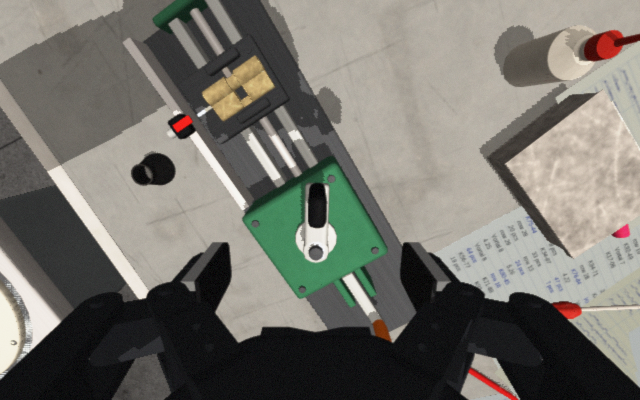

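>>> play_rows --deltas '[[85,[0.8,0.2,25],0],[70,[0.8,0.2,50],0],[40,[0.8,0.2,60],0],[20,[0.8,0.2,60],0],[10,[0.8,0.2,60],0]]'

```text
t: 19.22
tcp_pos: [586.9, -37.8, 129.3]
orientation: [[0.42, 0.908, -0.001], [0.908, -0.42, 0.0], [-0.001, -0.001, -1.0]]
wrist_force: [0.3, -0.1, 1.0]
width: 38.0
```

>>> play_rows --deltas '[[10,[0,0,0],0],[10,[0,0,0],0],[10,[0,0,0],0],[10,[0,0,0],0]]'

```text
t: 19.55
tcp_pos: [587.9, -37.1, 131.0]
orientation: [[0.419, 0.908, 0.002], [0.908, -0.419, -0.0], [0.0, 0.002, -1.0]]
wrist_force: [-0.7, -0.4, 5.7]
width: 10.7
```

```bash
python3 - <<'E'
from h import *
ck()
E
```

```text
r 53.3 ang 63.6 yaw 65.2 z 131.0 Ftan_cw -0.4 Frad -0.6 Fz 5.7 Mz -0.12 w 10.7 q6 111.2 t 19.55
```

>>> play_rows --deltas '[[10,[-0.1,-3.7,0],-4],[10,[-0.5,-7.7,0],-8],[10,[-0.5,-7.7,0],-8],[10,[-0.5,-7.7,0],-8]]'

```text
t: 19.88
tcp_pos: [580.5, -34.0, 131.1]
orientation: [[0.288, 0.958, 0.002], [0.958, -0.288, -0.0], [0.001, 0.002, -1.0]]
wrist_force: [-2.4, 0.0, 5.9]
width: 11.1
```

```bash
python3 - <<'E'
from h import *
ck()
E
```

```text
r 53.4 ang 72.2 yaw 73.3 z 131.1 Ftan_cw -2.3 Frad -0.7 Fz 5.9 Mz -0.05 w 11.1 q6 103.4 t 19.88
```

Turned back 8.6°. Now I'll release and return to the knob.

>>> play_rows --deltas '[[50,[0,0,0],0],[85,[0,0,0],0],[85,[0,0,0],0],[85,[0,0,-25],0],[85,[0,0,-60],0]]'

```text
t: 20.3
tcp_pos: [578.7, -34.0, 186.8]
orientation: [[0.288, 0.958, -0.006], [0.958, -0.288, 0.0], [-0.001, -0.006, -1.0]]
wrist_force: [0.5, 0.1, -0.1]
width: 71.2
```

```bash
python3 - <<'E'
from h import *
plan(582.2,-237.3,185,96.9)
E
```

```text
shift [-193.6   62.     1.7] dist 203.0 turn -23.7 | yaw 73.2 q6 103.4 tcp [578.7 -34.  186.8] F [ 0.5  0.1 -0.1] w 71.2 t 20.3
```

>>> play_rows --deltas '[[85,[-39,12,0],-5],[85,[-78,25,0],-10],[85,[-117,37,0],-15],[85,[-156,50,0],-20],[85,[-194,62,0],-23.7]]'

```text
t: 20.72
tcp_pos: [583.5, -239.7, 189.4]
orientation: [[-0.126, 0.992, 0.0], [0.992, 0.126, -0.0], [-0.0, 0.0, -1.0]]
wrist_force: [-0.1, 0.5, -0.1]
width: 85.1
```

>>> play_rows --deltas '[[85,[0,0,0],0],[85,[0,0,0],0]]'

```text
t: 20.88
tcp_pos: [583.2, -239.9, 188.6]
orientation: [[-0.117, 0.993, -0.001], [0.993, 0.117, 0.0], [0.001, -0.001, -1.0]]
wrist_force: [0.1, 0.2, 0.0]
width: 84.9
```

```bash
python3 - <<'E'
from h import *
im=imaging.camera('top'); crop(im,215,475,125,295,3,'pics/top12.png'); imaging.camera('top')
plan(582.4,-237.3,75,96.9)
E
```

```text
shift [  0.3  -1.1 114.2] dist 114.0 turn -0.0 | yaw 96.9 q6 61.0 tcp [ 583.6 -237.5  189.2] F [-0.   0.6  0.8] w 85.2 t 20.98
```

>>> play_rows --deltas '[[85,[0.5,-1,30],0],[85,[0.5,-1,60],0],[85,[0.5,-1,90],0],[75,[0.5,-1,110],0],[60,[0.5,-1,112],0]]'

```text
t: 21.4
tcp_pos: [580.8, -234.9, 73.1]
orientation: [[-0.122, 0.992, -0.006], [0.992, 0.122, 0.003], [0.003, -0.005, -1.0]]
wrist_force: [-0.8, 0.3, 0.3]
width: 64.6
```

>>> play_rows --deltas '[[45,[0,0,0],0],[40,[0,0,0],0],[40,[0,0,0],0]]'

```text
t: 21.65
tcp_pos: [583.7, -237.3, 79.8]
orientation: [[-0.121, 0.993, 0.003], [0.993, 0.121, -0.001], [-0.002, 0.003, -1.0]]
wrist_force: [0.8, -0.2, 0.2]
width: 39.9
```

```bash
python3 - <<'E'
from h import *
plan(582.4,-237.3,73,96.9)
E
```

```text
shift [ 0.1 -1.3  6.8] dist 7.0 turn 0.1 | yaw 97.0 q6 60.9 tcp [ 583.7 -237.3   79.8] F [ 0.8 -0.2  0.2] w 39.9 t 21.65
```

>>> play_rows --deltas '[[30,[0,-1,5],0],[10,[0,-1,5],0],[10,[0,-1,5],0],[10,[0,-1,5],0],[10,[0,-1,5],0]]'

```text
t: 22.07
tcp_pos: [581.6, -237.6, 73.0]
orientation: [[-0.121, 0.993, 0.0], [0.993, 0.121, -0.0], [-0.0, 0.0, -1.0]]
wrist_force: [-0.6, 1.3, 2.8]
width: 11.4
```

>>> play_rows --deltas '[[10,[2,0,0],0],[10,[4,0,0],0],[10,[6,0,0],0],[10,[8,0,0],0],[10,[8,0,0],0]]'

```text
t: 22.48
tcp_pos: [581.0, -232.1, 73.0]
orientation: [[-0.119, 0.993, 0.001], [0.993, 0.119, -0.005], [-0.005, 0.001, -1.0]]
wrist_force: [0.1, -12.3, 0.4]
width: 11.5
```

```bash
python3 - <<'E'
from h import *
plan(582.4,-237.3,73,96.9)
s=env.sense();sy=np.radians(6.9);print('along', (s['tcp_pos'][:2]-A)@[-np.sin(sy),np.cos(sy)], s['wrist_force'][:2]@[-np.sin(sy),np.cos(sy)])
E
```

```text
shift [-5.3  0.8  0.1] dist 5.0 turn -0.1 | yaw 96.8 q6 61.5 tcp [ 581.  -232.1   73. ] F [  0.1 -12.3   0.4] w 11.5 t 22.48
along -148.19026412461628 -12.21324229620052
```

It moved another 5.5 mm. I'll push a little more to confirm it's against the end stop, then release and retreat.

>>> play_rows --deltas '[[10,[3,0,0],0],[10,[4,0,0],0],[10,[4,0,0],0]]'

```text
t: 22.73
tcp_pos: [580.9, -231.8, 73.1]
orientation: [[-0.117, 0.993, 0.002], [0.993, 0.117, -0.012], [-0.012, 0.001, -1.0]]
wrist_force: [2.0, -30.2, -3.1]
width: 11.3
```

>>> play_rows --deltas '[[10,[-6,0,0],0],[60,[-6,0,0],0],[85,[-6,0,0],0],[85,[-6,0,0],0],[85,[-6,0,-25],0]]'

```text
t: 23.15
tcp_pos: [578.7, -230.0, 92.6]
orientation: [[-0.121, 0.993, -0.007], [0.993, 0.121, 0.003], [0.004, -0.007, -1.0]]
wrist_force: [0.1, -0.4, -0.2]
width: 59.0
```

>>> play_rows --deltas '[[85,[0,0,-40],0],[85,[0,0,-80],0],[85,[0,0,-90],0],[85,[0,0,-90],0],[85,[0,0,-90],0]]'

```text
t: 23.57
tcp_pos: [581.3, -231.1, 187.9]
orientation: [[-0.121, 0.993, 0.001], [0.993, 0.121, -0.0], [-0.0, 0.001, -1.0]]
wrist_force: [-1.0, -0.5, -2.1]
width: 85.2
```

```bash
python3 - <<'E'
from h import *
import pickle
imaging.camera('top')
m=imaging.camera_model('wrist'); im=imaging.camera('wrist'); cv2.imwrite('pics/w13.png',im[:,:,::-1])
h=cv2.cvtColor(im,cv2.COLOR_RGB2HSV)
k=cv2.inRange(h,(5,150,100),(18,255,255)); k[:,400:]=0; v,u=np.nonzero(k)
sy=np.radians(6.9);R=np.array([[np.cos(sy),-np.sin(sy)],[np.sin(sy),np.cos(sy)]])
for n,b,z in [('top end',v.max(),101),('base end',v.min(),57)]:
    p=ray(m,(u.min()+u.max())/2,b,z)[:2]; print(n,(R.T@(p-A)).round(1))
im=imaging.camera('top'); crop(im,215,475,125,295,3,'pics/top13.png'); crop(im,260,310,205,255,12,'pics/top13c.png')
plan(582,-232,180)
E
```

```text
top end [  -0.5 -159.6]
base end [  -0.6 -140.4]
shift [-1.1  1.5  5.7] dist 6.0 turn 0 | yaw 97.0 q6 61.3 tcp [ 580.3 -231.1  185.7] F [ 0.4 -1.   0. ] w 84.6 t 23.72
```

View pics/top13c.png

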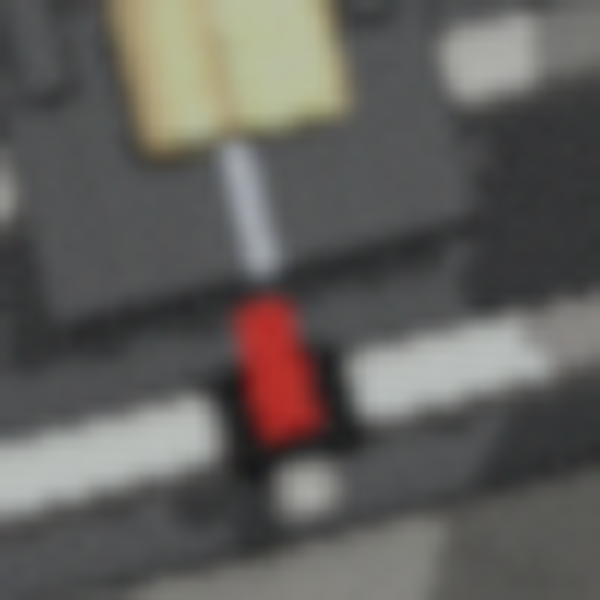

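View pics/top13.png

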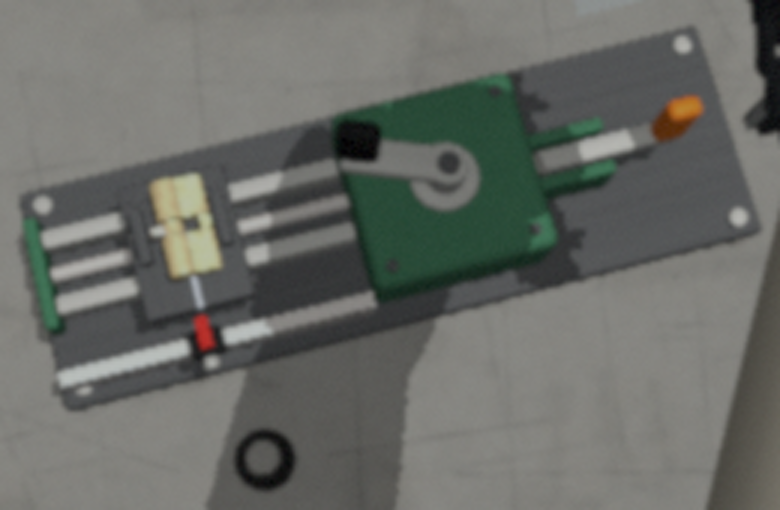

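The line is well within the pointer's width and the knob is near home, but the image says 10.9 mm of 12 mm travelled. To be sure, I'll push once more from behind with closed fingers, which can't drag the knob back.

```bash
python3 - <<'E'
from h import *
plan(*loc(-0.5,-188),75,96.9)
E
```

```text
shift [-41.1   1.2 110.7] dist 118.0 turn 0.1 | yaw 97.0 q6 61.3 tcp [ 580.3 -231.1  185.7] F [ 0.4 -1.   0. ] w 84.6 t 23.72
```

>>> play_rows --deltas '[[40,[-20,1,0],0],[10,[-41,1,0],0],[0,[-41,1,10],0],[0,[-41,1,20],0],[0,[-41,1,40],0]]'

```text
t: 24.13
tcp_pos: [586.9, -271.9, 147.1]
orientation: [[-0.12, 0.993, 0.001], [0.993, 0.12, -0.0], [-0.0, 0.001, -1.0]]
wrist_force: [1.0, -0.2, 0.6]
width: 24.9
```

>>> play_rows --deltas '[[0,[0,0,30],0],[0,[0,0,60],0],[0,[0,0,68],0],[0,[0,0,68],0],[0,[0,0,68],0]]'

```text
t: 24.55
tcp_pos: [586.5, -271.6, 79.8]
orientation: [[-0.121, 0.993, -0.001], [0.993, 0.121, 0.0], [0.0, -0.001, -1.0]]
wrist_force: [-0.1, -0.5, 0.5]
width: 0.0
```

```bash
python3 - <<'E'
from h import *
plan(*loc(-0.5,-172),73,96.9)
im=imaging.camera('wrist'); crop(im,170,470,120,330,2.5,'pics/w14.png')
E
```

```text
shift [16.  -0.2  6.8] dist 17.0 turn 0.1 | yaw 97.0 q6 58.2 tcp [ 586.5 -271.6   79.8] F [-0.1 -0.5  0.5] w 0.0 t 24.55
```

View pics/w14.png

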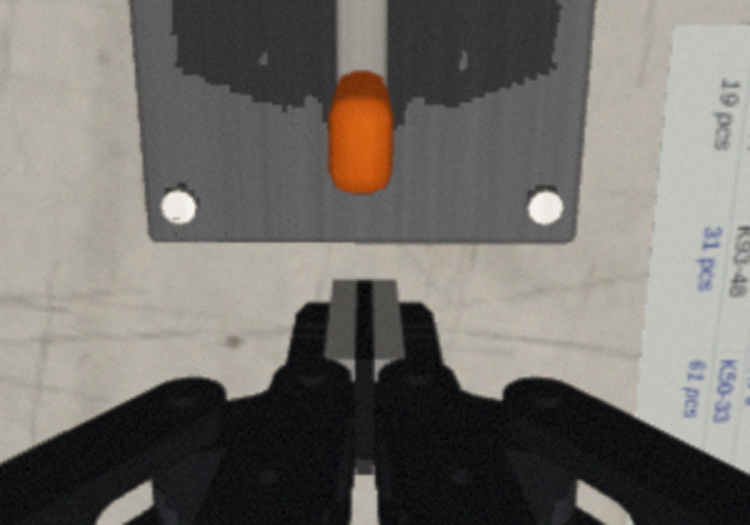

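The closed fingers are lined up behind the knob.

>>> play_rows --deltas '[[0,[8,0,3],0],[0,[14,0,3],0],[0,[18,0,3],0],[0,[21,0,3],0],[0,[24,0,3],0]]'

```text
t: 25.02
tcp_pos: [584.1, -247.8, 77.0]
orientation: [[-0.121, 0.993, 0.001], [0.993, 0.121, -0.0], [-0.0, 0.001, -1.0]]
wrist_force: [-0.1, -0.3, -0.7]
width: -0.3
```

```bash
python3 - <<'E'
from h import *
s=env.sense();sy=np.radians(6.9);print('along', (s['tcp_pos'][:2]-A)@[-np.sin(sy),np.cos(sy)], s['wrist_force'][:2]@[-np.sin(sy),np.cos(sy)],s['tcp_pos'])
E
```

```text
along -164.12873010368625 -0.286746077337433 [ 584.06945165 -247.82166289   77.04946566]
```

>>> play_rows --deltas '[[0,[2,0,0],0],[0,[4,0,0],0],[0,[4,0,0],0]]'

```text
t: 25.27
tcp_pos: [583.4, -244.0, 76.5]
orientation: [[-0.121, 0.993, 0.0], [0.993, 0.121, 0.0], [0.0, 0.0, -1.0]]
wrist_force: [0.3, 0.5, 0.5]
width: -0.1
```

```bash
python3 - <<'E'
from h import *
s=env.sense();sy=np.radians(6.9);print('along', (s['tcp_pos'][:2]-A)@[-np.sin(sy),np.cos(sy)], s['wrist_force'][:2]@[-np.sin(sy),np.cos(sy)],s['tcp_pos'])
E
```

```text
along -160.27844790518876 0.49631960424775945 [ 583.39379889 -244.02505394   76.54795006]
```

```bash
python3 - <<'E'
from h import *
im=imaging.camera('wrist'); crop(im,170,470,120,330,2.5,'pics/w15.png')
E
```

```text
(no output)
```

View pics/w15.png

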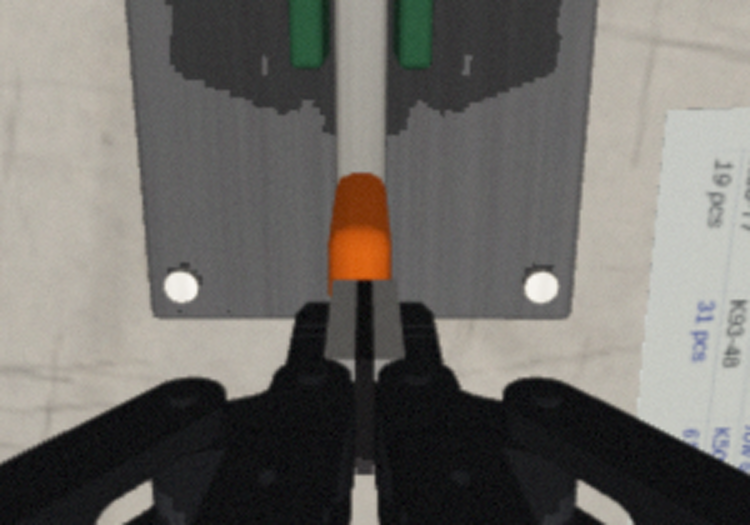

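No contact yet; the fingers' front edge sits just at the knob's rear face. I'll continue in small steps.

>>> play_rows --deltas '[[0,[1,0,0],0],[0,[2,0,0],0],[0,[3,0,0],0],[0,[4,0,0],0],[0,[4,0,0],0]]'

```text
t: 25.73
tcp_pos: [582.9, -240.3, 76.5]
orientation: [[-0.121, 0.993, -0.0], [0.993, 0.121, 0.0], [0.0, -0.0, -1.0]]
wrist_force: [-0.1, -0.2, -1.0]
width: 0.0
```

```bash
python3 - <<'E'
from h import *
s=env.sense();sy=np.radians(6.9);print('along', (s['tcp_pos'][:2]-A)@[-np.sin(sy),np.cos(sy)], s['wrist_force'][:2]@[-np.sin(sy),np.cos(sy)],s['tcp_pos'])
E
```

```text
along -156.48291715402252 -0.2158594311775195 [ 582.87882722 -240.26415132   76.4699619 ]
```

```bash
python3 - <<'E'
from h import *
im=imaging.camera('wrist'); crop(im,170,470,120,330,2.5,'pics/w16.png')
im=imaging.camera('scene'); crop(im,270,390,150,250,6,'pics/s16.png')
im=imaging.camera('top'); crop(im,400,480,130,190,9,'pics/top16.png')
E
```

```text
(no output)
```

View pics/w16.png

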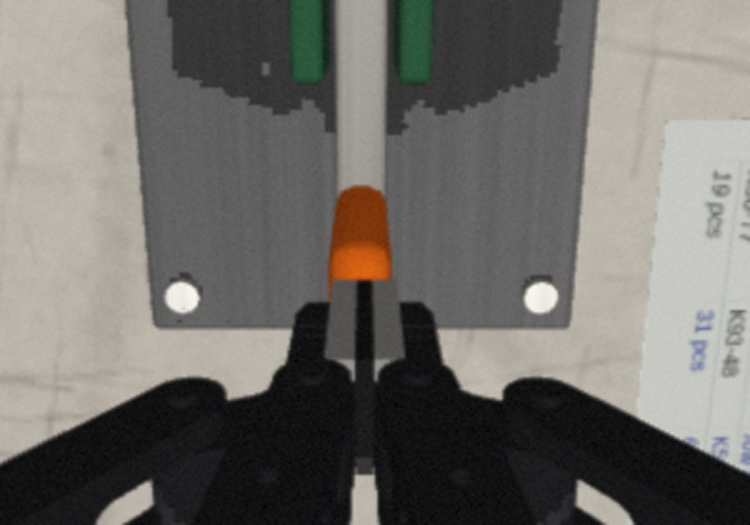

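View pics/s16.png

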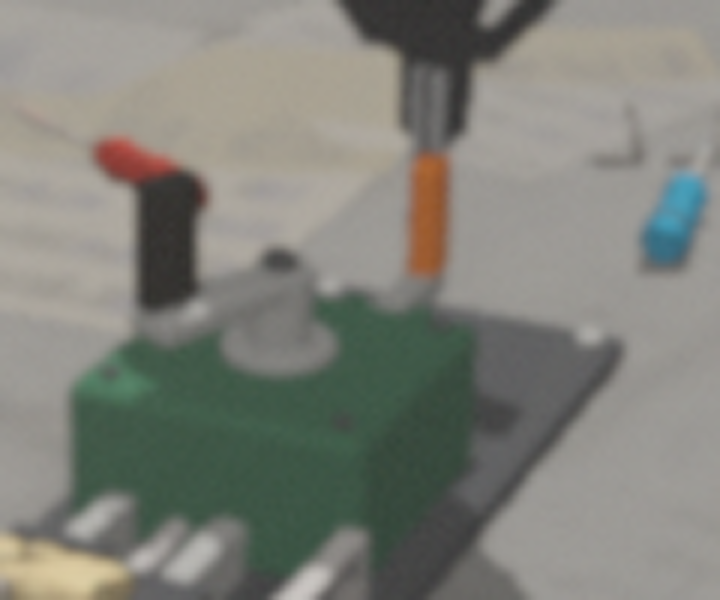

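View pics/top16.png

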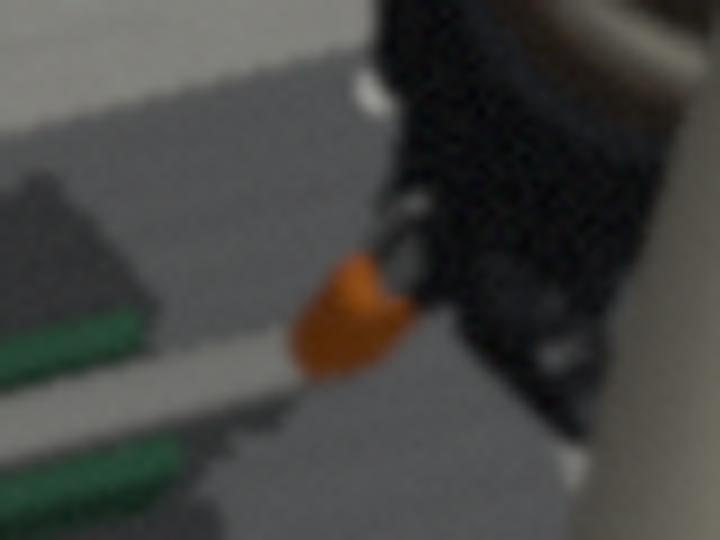

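```bash
python3 - <<'E'
from h import *
m=imaging.camera_model('wrist'); s=env.sense(); R3=np.array(s['orientation']);T=s['tcp_pos']
for q in [(11,0,11),(11,0,-8),(11,0,-25),(0,0,11),(0,0,-25),(-11,0,-25)]:
    p=T+R3@np.array(q,float); u=proj(m,p); print(q,'crop',((u-[170,120])*2.5).round(0))
P=np.array(m['pose']).copy(); P[:3,3]+=np.array([586.5,-271.6,79.8])-T; m2=dict(m,pose=P)
sy=np.radians(6.9);R=np.array([[np.cos(sy),-np.sin(sy)],[np.sin(sy),np.cos(sy)]])
for n,a,b,z in [('rear top',361,192,101),('front top',361,97,101),('base front',361,72,53)]:
    p=ray(m2,170+a/2.5,120+b/2.5,z)[:2]; print(n,(R.T@(p-A)).round(1))
for n,a,b,z in [('front top now',361,243,101),('base front now',361,187,53)]:
    p=ray(m,170+a/2.5,120+b/2.5,z)[:2]; print(n,(R.T@(p-A)).round(1))
print((R.T@(T[:2]-A)).round(1), s['t'])
E
```

```text
(11, 0, 11) crop [360. 219.]
(11, 0, -8) crop [359. 244.]
(11, 0, -25) crop [359. 271.]
(0, 0, 11) crop [360. 259.]
(0, 0, -25) crop [359. 318.]
(-11, 0, -25) crop [359. 363.]
rear top [   0.2 -160.4]
front top [   0.2 -140.1]
base front [ 1.000e-01 -1.404e+02]
front top now [   0.3 -139.3]
base front now [   0.2 -140.2]
[-1.000e-01 -1.566e+02] 25.8833
```

```bash
python3 - <<'E'
from h import *
m=imaging.camera_model('scene'); s=env.sense(); R3=np.array(s['orientation']);T=s['tcp_pos']
f=lambda p:((proj(m,p)-[270,150])*6).round(0)
for q in [(0,0,11),(0,0,0),(0,0,-25),(0,0,-46)]: print(q,f(T+R3@np.array(q,float)))
for z in (53,101): 
  for y in (-140,-150,-161): print('knob',y,z,f([*loc(0,y),z]))
print(s['wrist_force'],s['torque'],s['tau'])
E
```

```text
(0, 0, 11) [432. 230.]
(0, 0, 0) [433. 206.]
(0, 0, -25) [435. 151.]
(0, 0, -46) [437. 103.]
knob -140 53 [416. 271.]
knob -150 53 [424. 263.]
knob -161 53 [434. 254.]
knob -140 101 [420. 164.]
knob -150 101 [429. 157.]
knob -161 101 [438. 148.]
[-0.17386049  0.29689257 -0.15089412] [ 0.00873741 -0.03755522  0.00113751] [ 4.55328519e-02 -6.38770723e+01  4.69547153e+01  5.59262626e-03
  2.09934522e-03  2.06688761e-03]
```

The geometry shows the finger's front face is about 6 mm behind the TCP axis in tool x, so contact should come after another 2–4 mm. I'll continue.

>>> play_rows --deltas '[[0,[1,0,0],0],[0,[2,0,0],0],[0,[3,0,0],0],[0,[4,0,0],0],[0,[4,0,0],0]]'

```text
t: 26.3
tcp_pos: [582.4, -236.2, 76.5]
orientation: [[-0.121, 0.993, -0.0], [0.993, 0.121, 0.0], [0.0, -0.0, -1.0]]
wrist_force: [-0.4, -0.5, -0.3]
width: -0.1
```

```bash
cat >> h.py <<'E'
def al():
    s=env.sense();sy=np.radians(6.9);e=[-np.sin(sy),np.cos(sy)];print('along', ((s['tcp_pos'][:2]-A)@e).round(1), 'F',(s['wrist_force'][:2]@e).round(1),s['wrist_force'].round(1),s['t'])
E
python3 - <<'E'
from h import *
al()
E
```

```text
along -152.4 F -0.5 [-0.4 -0.5 -0.3] 26.3
```

>>> play_rows --deltas '[[0,[1,0,0],0],[0,[2,0,0],0],[0,[3,0,0],0],[0,[4,0,0],0],[0,[4,0,0],0]]'

```text
t: 26.72
tcp_pos: [581.9, -232.3, 76.5]
orientation: [[-0.121, 0.993, -0.0], [0.993, 0.121, 0.0], [0.0, -0.0, -1.0]]
wrist_force: [-0.3, 0.2, -0.1]
width: -0.1
```

```bash

python3 - <<'E'
from h import *
al()
im=imaging.camera('wrist'); crop(im,170,470,120,330,2.5,'pics/w17.png')
E
```

```text
along -148.4 F 0.2 [-0.3  0.2 -0.1] 26.7167
```

View pics/w17.png

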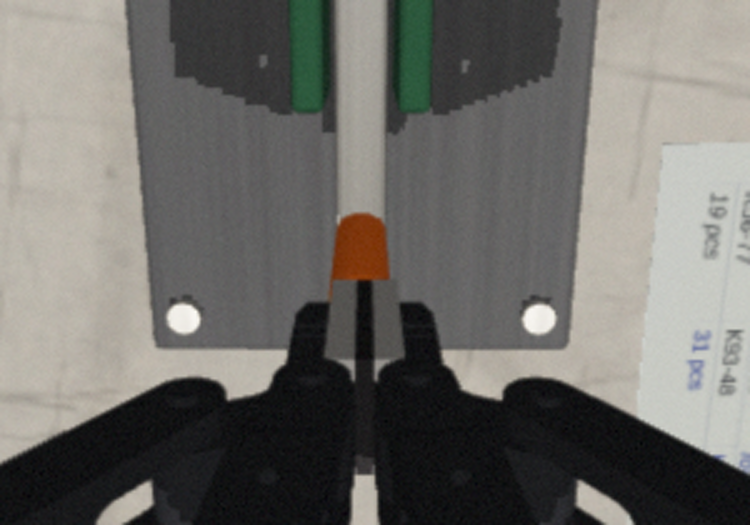

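```bash

python3 - <<'E'
from h import *
im=imaging.camera('top'); crop(im,400,480,130,190,9,'pics/top18.png')
s=env.sense(); R3=np.array(s['orientation']);T=s['tcp_pos']
im=imaging.camera('scene'); crop(im,270,390,150,250,6,'pics/s18.png')
for cam,o,k in (('top',(400,130),9),('scene',(270,150),6)):
  m=imaging.camera_model(cam); f=lambda p:((proj(m,p)-o)*k).round(0)
  for q in [(11,0,11),(-11,0,11),(11,0,-30),(-11,0,-30)]: print(cam,q,f(T+R3@np.array(q,float)))
  for y in (-139.5,-161): print('knob',y,f([*loc(0,y),101]))
print(s['tcp_pos'],s['joint_positions'])
E
```

```text
top (11, 0, 11) [289. 335.]
top (-11, 0, 11) [388. 310.]
top (11, 0, -30) [333. 279.]
top (-11, 0, -30) [437. 253.]
knob -139.5 [336. 284.]
knob -161 [437. 259.]
scene (11, 0, 11) [415. 246.]
scene (-11, 0, 11) [434. 228.]
scene (11, 0, -30) [418. 153.]
scene (-11, 0, -30) [438. 137.]
knob -139.5 [419. 164.]
knob -161 [438. 148.]
[ 581.95391693 -232.3664732    76.48826878] [-3.79886422e-01  2.59312398e-01  1.23517658e-01  1.43500587e+00
 -9.90165321e-06  1.06974644e+00]
```

View pics/top18.png

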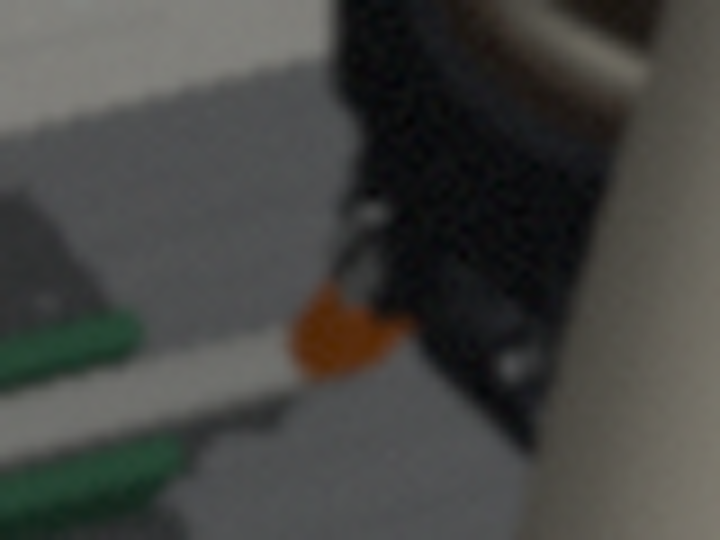

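View pics/s18.png

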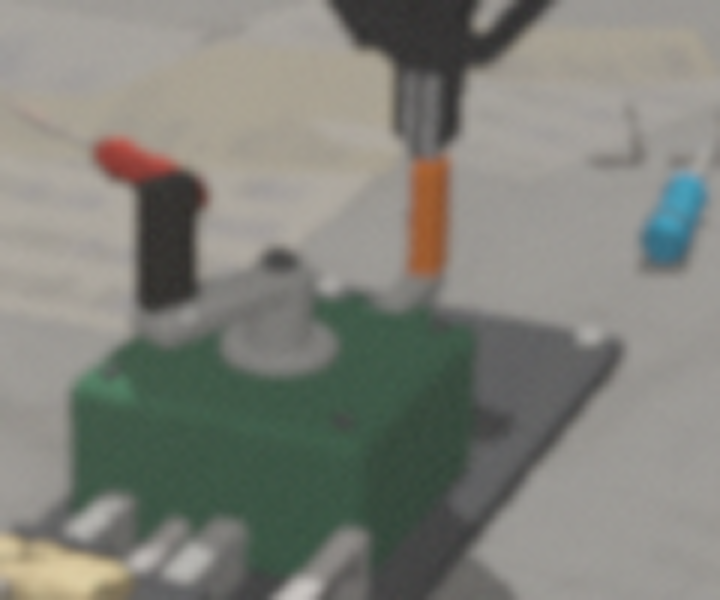

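The pads cover the knob's top in the views but there is zero contact force. So the fingertips are actually just above the knob (about z 103), roughly 28 mm higher than the nominal tip offset implies. I'll back off, go lower, and push again.

>>> play_rows --deltas '[[0,[-15,0,0],0],[0,[-32,0,0],0],[0,[-32,0,10],0],[0,[-32,0,18],0],[0,[-32,0,18],0]]'

```text
t: 27.28
tcp_pos: [584.7, -264.0, 55.8]
orientation: [[-0.12, 0.993, -0.003], [0.993, 0.12, 0.002], [0.002, -0.003, -1.0]]
wrist_force: [-1.1, -0.1, -1.0]
width: -0.2
```

```bash

python3 - <<'E'
from h import *
al()
im=imaging.camera('wrist'); crop(im,170,470,120,330,2.5,'pics/w19.png')
im=imaging.camera('scene'); crop(im,270,390,150,250,6,'pics/s19.png')
E
```

```text
along -180.2 F 0.1 [-1.1 -0.1 -1. ] 27.2833
```

View pics/w19.png

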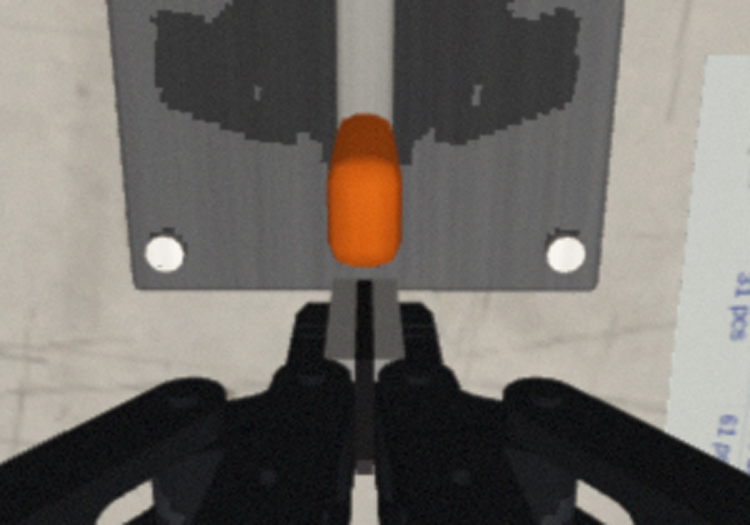

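View pics/s19.png

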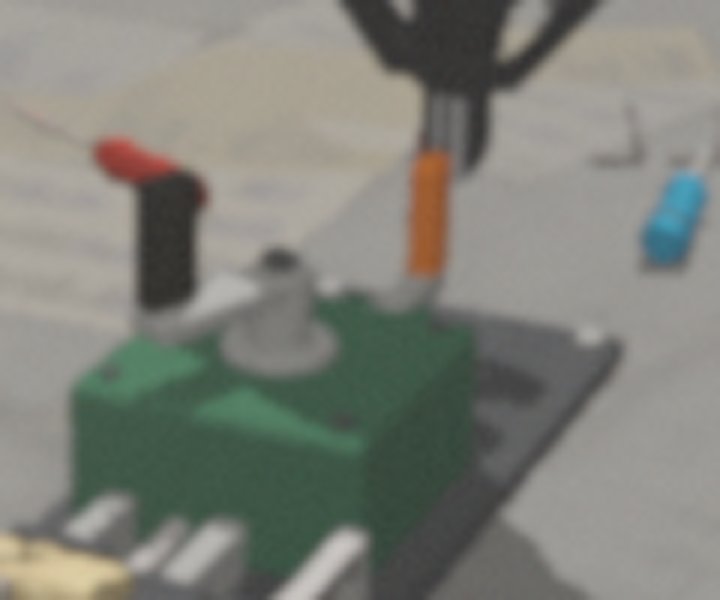

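The scene view shows the finger ending at about (475,165), around z 85, which confirms the tips are high. I'll go 12 mm lower and push.

>>> play_rows --deltas '[[0,[0,0,12],0],[0,[4,0,12],0],[0,[7,0,12],0],[0,[9,0,12],0],[0,[10,0,12],0]]'

```text
t: 27.8
tcp_pos: [584.5, -255.7, 46.2]
orientation: [[-0.12, 0.993, -0.0], [0.993, 0.12, -0.004], [-0.004, -0.001, -1.0]]
wrist_force: [0.4, -14.5, -8.7]
width: -0.0
```

```bash
python3 -c "
from h import *
al()"
```

```text
along -172.0 F -14.5 [  0.4 -14.5  -8.7] 27.8
```

>>> play_rows --deltas '[[0,[2,0,0],0],[0,[3,0,0],0],[0,[4,0,0],0],[0,[4,0,0],0]]'

```text
t: 28.13
tcp_pos: [584.5, -255.7, 46.3]
orientation: [[-0.117, 0.993, 0.001], [0.993, 0.117, -0.01], [-0.01, -0.0, -1.0]]
wrist_force: [4.4, -29.1, -11.2]
width: -0.3
```

```bash
python3 -c "
from h import *
al()"
```

```text
along -172.0 F -29.4 [  4.4 -29.1 -11.2] 28.1333
```

Firm contact: the knob doesn't move between 14 and 29 N, so it's against a stop. I'll back off without pulling and check the crank angle and line from the clear views.

>>> play_rows --deltas '[[0,[-12,0,0],0],[0,[-22,0,0],0],[0,[-22,0,-30],0],[0,[-22,0,-60],0],[0,[-22,0,-80],0]]'

```text
t: 28.55
tcp_pos: [587.2, -272.2, 129.4]
orientation: [[-0.121, 0.993, 0.002], [0.993, 0.121, -0.0], [-0.0, 0.002, -1.0]]
wrist_force: [-0.0, -0.1, 1.5]
width: 0.1
```

>>> play_rows --deltas '[[0,[0,0,0],0],[0,[0,0,0],0],[0,[0,0,0],0]]'

```text
t: 28.8
tcp_pos: [586.7, -271.9, 125.9]
orientation: [[-0.121, 0.993, -0.0], [0.993, 0.121, 0.001], [0.001, -0.0, -1.0]]
wrist_force: [0.6, -0.4, -0.0]
width: -0.1
```

```bash
python3 - <<'E'
from h import *
plan(0,0,0)
m=imaging.camera_model('wrist'); im=imaging.camera('wrist'); cv2.imwrite('pics/w20.png',im[:,:,::-1]); crop(im,280,350,80,200,5,'pics/w20c.png')
import pickle; pickle.dump(m,open('w20.pkl','wb'))
im=imaging.camera('top'); crop(im,215,475,125,295,3,'pics/top20.png')
E
```

```text
shift [ 340.9 -549.4  126.3] dist 659.0 turn 0 | yaw 97.0 q6 58.2 tcp [ 586.7 -271.9  125.9] F [ 0.6 -0.4 -0. ] w -0.1 t 28.8
```

View pics/w20.png

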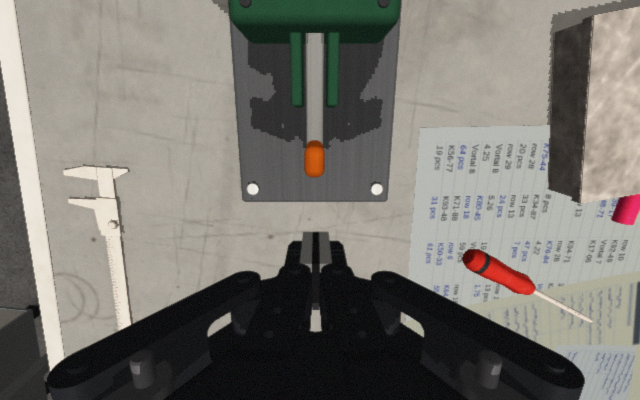

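View pics/top20.png

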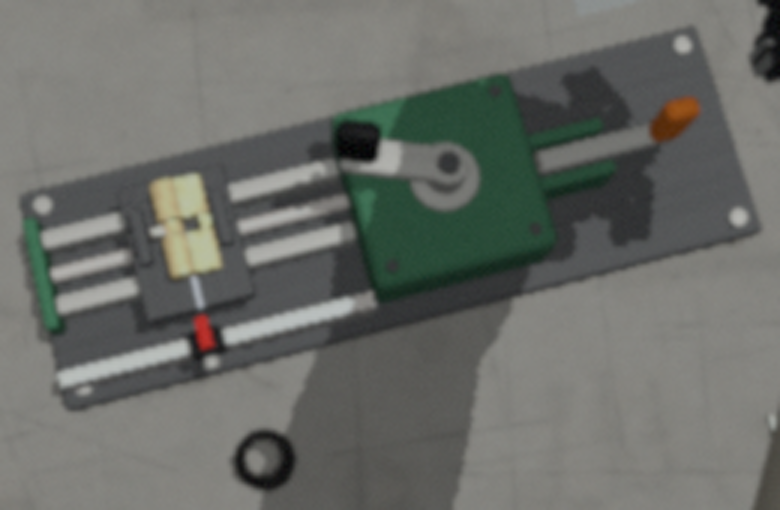

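View pics/top12.png

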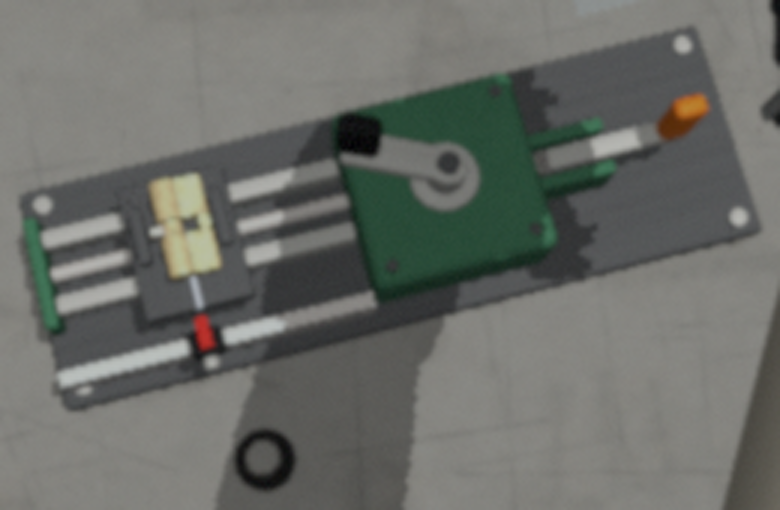

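```bash
python3 - <<'E'
from h import *
sy=np.radians(6.9);R=np.array([[np.cos(sy),-np.sin(sy)],[np.sin(sy),np.cos(sy)]]); m=imaging.camera_model('top')
def c(im,s,o):
    h=cv2.cvtColor(im,cv2.COLOR_BGR2HSV); k=cv2.inRange(h,(4,130,60),(20,255,255)); 
    n,l,st,ce=cv2.connectedComponentsWithStats(k); i=1+np.argmax(st[1:,4]); u=ce[i]/s+o; 
    return (R.T@(ray(m,*u,79)[:2]-A)).round(2), st[i]
t0=cv2.imread('pics/top0.png'); print(c(cv2.resize(t0[125:295,215:475],None,fx=3,fy=3,interpolation=cv2.INTER_CUBIC),3,[215,125]))
for n in ('top8','top12','top13','top20'): print(n,c(cv2.imread(f'pics/{n}.png'),3,[215,125]))
m=None
import pickle; m=pickle.load(open('w20.pkl','rb')); im=cv2.imread('pics/w20.png'); h=cv2.cvtColor(im,cv2.COLOR_BGR2HSV)
k=cv2.inRange(h,(4,130,60),(20,255,255)); k[:,400:]=0; v,u=np.nonzero(k)
for b,z in [(v.max()+.5,101),(v.min()-.5,53)]: print((R.T@(ray(m,314,b,z)[:2]-A)).round(1))
E
```

```text
(array([  -1.09, -161.35]), array([ 669,   92,   49,   45, 1382], dtype=int32))
top8 (array([  -1.08, -161.41]), array([ 669,   92,   49,   45, 1371], dtype=int32))
top12 (array([  -0.99, -154.81]), array([ 659,   94,   49,   45, 1369], dtype=int32))
top13 (array([  -0.99, -151.09]), array([ 653,   96,   50,   44, 1371], dtype=int32))
top20 (array([  -1.23, -149.2 ]), array([ 652,   97,   47,   44, 1314], dtype=int32))
[-1.000e-01 -1.593e+02]
[  -0.3 -138.1]
```

The knob has now travelled 12.1 mm from midway, so it is fully home; the second push added the last 1.9 mm. One last measurement of the line.

```bash
python3 - <<'E'
from h import *
im=imaging.camera('top'); cv2.imwrite('pics/top21.png',im[:,:,::-1]); crop(im,260,310,205,255,12,'pics/top21c.png')
sy=np.radians(6.9);R=np.array([[np.cos(sy),-np.sin(sy)],[np.sin(sy),np.cos(sy)]]); m=imaging.camera_model('top')
h=cv2.cvtColor(im,cv2.COLOR_RGB2HSV); k=cv2.inRange(h,(0,120,80),(6,255,255))|cv2.inRange(h,(174,120,80),(180,255,255)); k[:,:265]=0;k[:,300:]=0;k[:220]=0;k[250:]=0
v,u=np.nonzero(k); print('pointer',[(R.T@(ray(m,u.mean(),v.mean(),z)[:2]-A)).round(1) for z in (52,58)])
for v0 in range(219,228):
    r=im[v0,274:290].astype(float).min(1); w=np.clip(r-r.min()-40,0,None); print(v0,(R.T@(ray(m,274+(w*np.arange(16)).sum()/w.sum(),v0,52)[:2]-A)).round(1), r.max())
s=env.sense();print(s['wrist_force'],s['tcp_pos'],s['t'])
E
```

```text
pointer [array([-53.7, 169.7]), array([-54.7, 169.3])]
219 [-21.7 167.6] 156.0
220 [-23.7 167.7] 160.0
221 [-25.7 167.7] 160.0
222 [-27.6 167.7] 158.0
223 [-29.6 167.8] 154.0
224 [-31.6 167.7] 157.0
225 [-33.6 167.7] 158.0
226 [-35.5 167.9] 153.0
227 [-37.3 168.4] 124.0
[-0.07289837 -0.33217308 -0.05074192] [ 586.28237424 -271.78344963  125.12403143] 28.95
```

View pics/top21c.png

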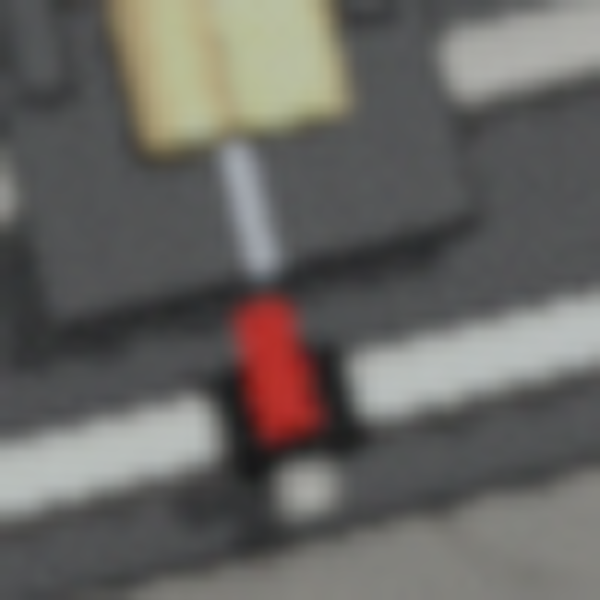

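The line is about 1–1.5 mm short of the pointer's middle, well inside the 4 mm, and the loupe hasn't moved. Handing in.

```bash
python3 -c "
from cell import env
print(env.close_job())"
```

```text
the job is handed in; nothing more can be done
None
```

The carriage line is opposite the red pointer and the lock knob is pushed fully home. I handed the job in at about 29 s; it gives no verdict.

- **Winding:** The crank was not locked at the start. It turned freely past the lock's play, so I never pulled the knob out. I wound it about 405° clockwise, re-gripping twice.
- **Locking:** The first push on the knob stopped on a tooth, about 5 mm short of home. I turned the crank back about 8.6° and pushed again, and the crank turned a little more as the bolt fell in. I then pushed once more from behind with closed fingers, up to 29 N against a firm stop.

**Last checks**
- **Line:** It measured about 1–1.5 mm short of the middle of the pointer; the limit is 4 mm.
- **Knob:** It had travelled 12.1 mm from its midway start, which is fully home. Before that extra push, images showed only about 10.4 mm, although the force had already suggested a stop.
- **Loupe and arm:** The loupe had not visibly moved, and the arm was clear with zero wrist force.
- **Crank lock:** I did not test it by trying to turn the crank again; I judged it from the bolt falling in and the knob's travel.

**Disagreement:** With the gripper shut, the fingertips sat about 28 mm higher than the stated tool offset. My first push from behind passed over the knob without touching it, so I lowered the gripper and repeated it.

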